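# Ready the gate remote on the sliding key tray

### The arm

A 6-joint arm with a two-finger parallel gripper is mounted at the origin on the work surface. World frame = base frame: x ahead of the robot, y to its left, z up, the work surface at z = 0. Lengths are in m, angles in rad, forces in N, time in s.
With the tool pointing down it reaches from about 0.4 to 0.825 m from the base axis. Payload 7 kg.
Tool frame: the origin (TCP) lies at the very end of the fingers, on their centre line; the grasp point (between the pads) lies 19 mm behind it (grip_depth is the distance from the TCP to the grasp point, in m); z points along the fingers, y is the direction in which the jaws open and shut (so a half turn about z gives the same grasp; the last joint's range is limited). The gripper opens to 88 mm and grips with 3 to 60 N. Pads are 19 mm wide; open, the fingers measure 130 mm over their backs; the gripper's body (78 mm by 193 mm) begins 47 mm behind the grasp point.
Start: joints at [1.514, 0.359, 0.012, 0, -1.224, -0.288], TCP at [0.228, 0.635, 0.227] pointing down, gripper open.
Joint ranges: [-3.07, 3.07], [-1.43, 2.12], [-1.02, 1.25], [-3.03, 1.67], [-3.05, -0], [-3.03, 3.03]. Speed limits (rad/s): [2.39, 2.39, 3.01, 3.14, 3.14, 3.14].

### API

Orientations are given as [roll, pitch, yaw] about the fixed x, y, z axes, in that order (R = Rz(yaw) Ry(pitch) Rx(roll)).
In Python, from station import get_state, grab_frame, get_calibration, job_done, grip_depth gives the robot as it stands. The module is installed in compiled form; this text tells all that it offers.
- The arm moves only by the shell command python3 -m crank 'ROWS' [FORCE]. ROWS is JSON, a list of rows, each an object with "turn": the turn, a rotation vector about the tool's x, y, z each as a share of 2 pi rad, from -1 to 1, a list of three; "slide": the shift along the tool's x, y, z each as a share of 0.5 m, from -1 to 1, a list of three; "fingers": the opening, from -1 (shut) to 1 (fully open). A call has 1 to 5 rows; each row is the pose to reach, as a shift and turn from the pose commanded when the call began, along the tool's axes at that moment, turning the shorter way round; what a row does not reach only later rows make up. A row lasts 1/12 s, in which the tool goes at most 41.7 mm and 7.16 degrees, less where a joint would pass 70% of its speed; a pose out of reach is approached as far as the arm can. A call with a number of a shift or a turn outside -1 to 1 is refused whole. A call with a gripper value outside its range is refused whole. The fingers move at their own pace and stop on an object; FORCE is the grip in N (left out, the last holds). Time passes only in rows, so rows that repeat a pose let the fingers close. It gives the time, the measured TCP pose, the force and the opening at its end, in the units of the state.
- get_state(): the state, without advancing time (a new reading comes with each control period).
- grab_frame(name): name is "scene" or "top"; returns the picture (400x640x3 uint8, red, green, blue); there is no depth.
- get_calibration(name): a dict with "K" (3x3 intrinsics, pixels), "dist" ([k1, k2, p1, p2, k3] as OpenCV has them; the pictures are not rectified), "pose" (4x4, takes a point from camera to world coordinates). Camera axes: x right, y up, looking along -z (the intrinsics and any distortion apply to the point x, -y, -z); pixel columns grow to the right and rows downward; lengths in m; the calibration is good to about 2 mm. A picture is of the moment at which its call begins. get_calibration takes no time and is no camera call.
- job_done(): hands the job in, once; it reports no verdict.
The state is a dict: "t": time; "q": joint angles; "qd": joint speeds; "joint_efforts": joint torques, N m; "eef_pos": TCP position; "ee_rot": TCP orientation; "force": force on the tool from outside, world axes, zero at the start; "moment": the same for the moment, N m; "width": finger opening in m.
Only numpy, scipy, OpenCV 4.12 (cv2) and the standard library are available. Lean on these libraries where they do the work, as an engineer would, in place of code of your own. Each camera call takes 0.05 s, during which the arm holds its last target.

### The job

The gate remote is lying face down on the hall cabinet. Turn it over and lay it flat in the coral key tray with its orange button facing up; then push the tray along its rail, towards the end with the chrome ball, until it clicks into the first stop (not a later one), and leave it resting there. Leave everything else on the cabinet where it is.

Things in the scene. Friction and masses are not known exactly. Their poses are not given: they have to be found in the camera images.
- remote: Dark grey gate remote, a block 44 (its x) by 56 (y) by 28 mm (z), about 70 g; origin at the block's middle. -z face: the front, with a flush 28 mm round orange button and a small green lamp. +z face: plain back with a lighter grey battery door and a screw head. It starts face down on the cabinet top (z = 0), +z up. It can stand by itself on its 44 x 28 mm end.
- rail: Aluminium rail fixed to the cabinet, 60 mm wide (x), 520 long (y), 18 high; 12 mm thick end blocks, 30 mm high; origin: centre of its underside. Chrome ball, 34 mm, at the -y end; the other end is black. Hidden stops: the first at a carriage travel of 0.11 to 0.17 (varies, not visible), a second 0.085 further. A stop pulls the tray in over the last few mm and centres it.
- carriage (a joint): Travel of the tray along the rail, m: grows as the tray slides along the rail's -y, towards the chrome ball; 0 near the black end (tray centre at rail y = +0.12), at most 0.27; starts at 0 to 0.03. Sliding takes 2 to 5 N and it stays where it is left; pushing it out of a stop takes some 12 to 22 N.
- tray_floor (a point): Centre of the top of the coral tray's inner floor, 32 mm above the cabinet; moves with the tray, axes parallel to the rail's. The tray is 120 (x) by 140 mm (y) outside, walls 4 mm thick rising 20 mm above this floor. It is fixed on its carriage, a black plate 70 x 140 mm under it, 20 to 28 mm above the cabinet.
- pad_face (a point): Middle of the outer face of the black rubber push pad, 60 mm wide (x) and 20 mm high, standing 20 mm off the tray's upright end wall at the black-end side (rail +y side); this point is 40 mm above the cabinet. Push it along the rail's -y. The pad is sprung: it gives 8 mm towards the tray, about 2 N per mm, then is solid.
- index_pin (a joint): Drop of the chrome index pin, m: 0 while it rides between stops, about 0.0055 when dropped into a stop. Its 12 mm head shows on a black 34 x 34 mm post at the chrome-ball end of the tray, 86 mm from the tray's centre, post top 46 mm above the cabinet: 9.5 mm proud between stops, 4 mm proud in a stop.
- vase: White ceramic vase, 160 mm tall, 92 mm wide, loose; origin at the centre of its foot. Leave alone.
- tube: Standing stainless steel twist cap tube, 33 mm wide, 106 mm tall, loose; origin at its foot. Leave alone.
- clip_hook: Grey plastic clip-on hook, about 60 x 30 x 43 mm, loose; origin at its foot. Leave alone.
- door_knob: Loose chrome door knob standing on its rose, 56 mm wide, 68 mm tall; origin at its foot. Leave alone.
- key_a: Brass key lying flat, 54 mm long, 4 mm thick; origin at its underside. Leave alone.
- key_b: Steel key lying flat, 54 mm long, 4 mm thick; origin at its underside. Leave alone.
Not all that is in view belongs to the job. Leave any brown or yellow look-alike of the remote alone.

How it is judged:
On the way:
1. the remote lies flat in the tray, button up, before the tray has been pushed to the stop (x of remote in the frame of tray_floor between -0.036 and 0.036 m and y of remote in the frame of tray_floor between -0.042 and 0.042 m and z of remote in the frame of tray_floor between 0.008 and 0.019 m and angle between remote's own z axis and vertical above 3 rad and value of joint carriage below 0.09 m and linear speed of remote below 0.02 m/s and contact force between remote and the fingers below 0.1 N), for 0.2 s.
At the end, for the whole second after the job is handed in: The remote lies flat (within about 8 degrees) on the tray's floor with its orange button up, wholly inside the walls (centre within 36 mm across and 42 mm along the tray's middle), and the tray is at rest at the first stop with the index pin dropped in by more than 3.5 mm (x of remote in the frame of tray_floor between -0.036 and 0.036 m and y of remote in the frame of tray_floor between -0.042 and 0.042 m and z of remote in the frame of tray_floor between 0.008 and 0.019 m and angle between remote's own z axis and vertical above 3 rad and value of joint index_pin above 0.0035 m and value of joint carriage between 0.1 and 0.183 m and velocity of joint carriage between -0.005 and 0.005 m/s and linear speed of remote below 0.02 m/s); the robot touches nothing.
It fails at once if the vase or tube is moved by more than 25 mm or tipped (distance of any of vase, tube from where it was at the start of the episode above 0.025 m or angle between any of vase, tube's own z axis and vertical above 0.5 rad).
It fails at once if the clip hook or door knob is moved by more than 25 mm or tipped (distance of any of clip_hook, door_knob from where it was at the start of the episode above 0.025 m or angle between any of clip_hook, door_knob's own z axis and vertical above 0.5 rad).
It fails at once if the key a or key b is moved by more than 25 mm or tipped (distance of any of key_a, key_b from where it was at the start of the episode above 0.025 m or angle between any of key_a, key_b's own z axis and vertical above 0.5 rad).
It also fails if it takes over 72 s, if anything falls off the work surface, if the arm or the gripper's body presses on something with over 40 N, if the wrist force passes 120 N, or if a joint passes its speed limit or range.

## Working session

There is one attempt and no reset: what is moved stays moved. The work goes in short steps, Python scripts to look and compute and a shell command to move; the robot and the scene stay as the last step left them, time stands still between calls to the robot, and variables do not carry over. Pictures are saved under pics/ and viewed, and the job is handed in when it is done.

```bash
mkdir -p pics; ls
python3 - <<'E'
from station import *
import cv2
s=get_state()
for k,v in s.items(): print(k,v)
print(grip_depth)
for n in("scene","top"):
    f=grab_frame(n); cv2.imwrite(f"pics/{n}0.png",f[:,:,::-1]); c=get_calibration(n); print(n,c)
E
```

```text
pics
t 0.0
q [ 1.51410867e+00  3.59368803e-01  1.10644011e-02 -3.42087914e-04
 -1.22408763e+00 -2.88101928e-01]
qd [-0.00054563 -0.00027726  0.00022405  0.00018885 -0.00062899 -0.00027157]
joint_efforts [-8.50701781e-04 -5.82715201e+01  2.93045032e+01  6.99696243e+00
  6.78741460e-03 -1.82759322e-04]
eef_pos [0.22801126 0.63481043 0.22563824]
ee_rot [ 3.13997134e+00 -1.45103510e-04 -3.44905963e-01]
force [0.60874338 0.31693511 0.50922299]
moment [0.02715949 0.02191123 0.03018293]
width 0.08763127987976622
0.0188
scene {'K': array([[383.71284105,   0.        , 315.38332499],
       [  0.        , 383.71284105, 197.11226423],
       [  0.        ,   0.        ,   1.        ]]), 'dist': array([-0.07771209,  0.        ,  0.        ,  0.        ,  0.        ]), 'pose': array([[ 0.23166664, -0.53373007,  0.81330362,  1.40772519],
       [ 0.97261988,  0.11120898, -0.20406648, -0.18847209],
       [ 0.01846975,  0.83831067,  0.54487989,  0.62134267],
       [ 0.        ,  0.        ,  0.        ,  1.        ]])}
top {'K': array([[420.25435568,   0.        , 316.46649393],
       [  0.        , 420.25435568, 195.35356732],
       [  0.        ,   0.        ,   1.        ]]), 'dist': array([-0.02411646,  0.        ,  0.        ,  0.        ,  0.        ]), 'pose': array([[ 0.01945989,  0.99874884, -0.04606587,  0.54431515],
       [-0.99962569,  0.02032182,  0.01831698,  0.01200888],
       [ 0.0192302 ,  0.04569218,  0.99877046,  1.03380823],
       [ 0.        ,  0.        ,  0.        ,  1.        ]])}
```

View pics/scene0.png

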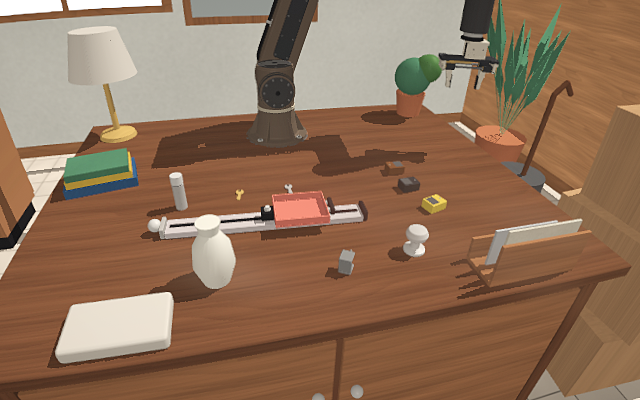

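View pics/top0.png

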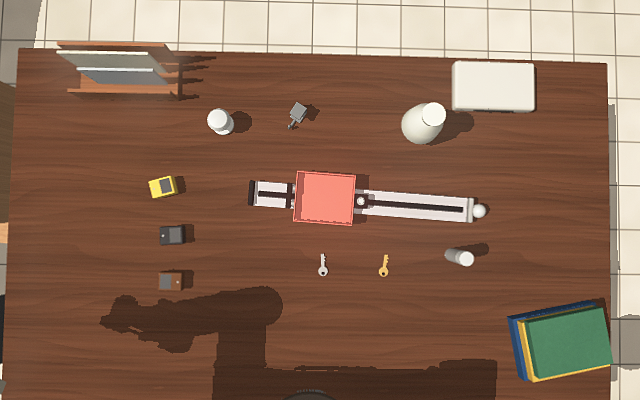

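The top view shows the dark remote at about (172,235), the brown and yellow look-alikes at (171,280) and (162,187), the tray at (325,198) and the ball at (479,211). I'll enlarge it.

Run:
```python
import cv2
f=cv2.imread("pics/top0.png")
cv2.imwrite("pics/c1.png",cv2.resize(f[170:300,140:210],None,fx=6,fy=6,interpolation=cv2.INTER_CUBIC)[:600])
cv2.imwrite("pics/c2.png",cv2.resize(f[160:235,240:380],None,fx=5.6,fy=5.6,interpolation=cv2.INTER_CUBIC))
g=cv2.imread("pics/scene0.png")
cv2.imwrite("pics/c3.png",cv2.resize(g[150:230,380:460],None,fx=7,fy=7,interpolation=cv2.INTER_CUBIC))
```

```text
(no output)
```

View pics/c1.png

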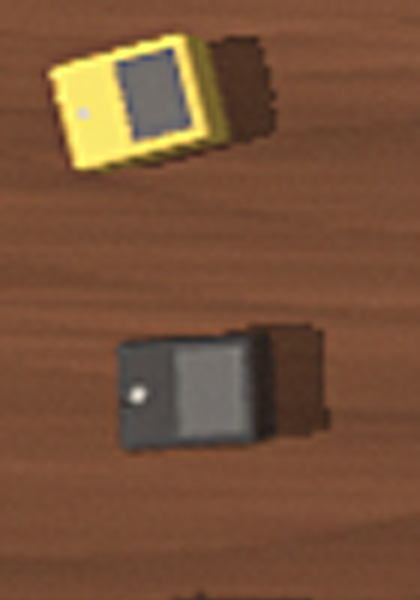

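View pics/c2.png

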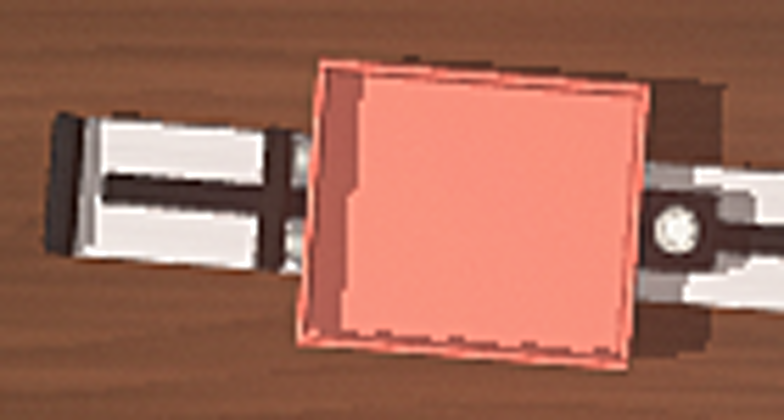

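View pics/c3.png

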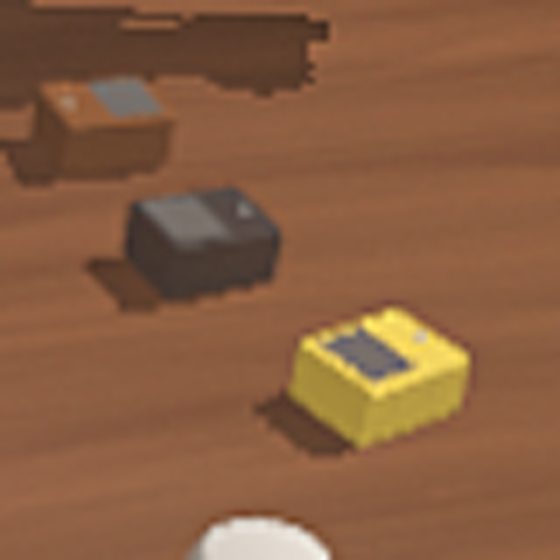

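```bash
cat > h.py <<'E'
import numpy as np,cv2
from station import *
from scipy.spatial.transform import Rotation as R
def p2w(name,uv,z):
    c=get_calibration(name); u=cv2.undistortPoints(np.array(uv,float).reshape(-1,1,2),c["K"],c["dist"]).reshape(-1,2)
    P=c["pose"]; d=np.c_[u[:,0],-u[:,1],-np.ones(len(u))]@P[:3,:3].T
    s=(z-P[2,3])/d[:,2]; return P[:3,3]+d*s[:,None]
def crop(c,f,o): return (np.array(c,float)+.5)/f-.5+np.array(o)
def w2p(name,X):
    c=get_calibration(name);P=c["pose"]; x=(np.array(X,float).reshape(-1,3)-P[:3,3])@P[:3,:3]; x=x*[1,-1,-1]
    return cv2.projectPoints(x,np.zeros(3),np.zeros(3),c["K"],c["dist"])[0].reshape(-1,2)
E
python3 - <<'E'
from h import *
np.set_printoptions(precision=4,suppress=True)
r=p2w("top",crop([(119,343),(124,450),(247,440),(245,337)],6,(140,170)),.028)
print(r,r.mean(0),np.linalg.norm(r-np.roll(r,-1,0),axis=1))
e=(r[2]+r[3]-r[0]-r[1]);print("rem long axis ang",np.arctan2(e[1],e[0]))
r=p2w("top",crop([(320,62),(650,87),(628,368),(299,344)],5.6,(240,160)),.052)
print(r,r.mean(0),np.linalg.norm(r-np.roll(r,-1,0),axis=1))
e=(r[1]+r[2]-r[0]-r[3]);print("rail -y ang",np.arctan2(e[1],e[0]))
print("pad",p2w("top",crop([(263,130),(255,270)],5.6,(240,160)),.05))
print("pin",p2w("top",crop([(677,229)],5.6,(240,160)),.0555))
print("blk",p2w("top",crop([(57,114),(45,250)],5.6,(240,160)),.03))
print("ball",p2w("top",[(479,211)],.03))
# objects
print("vase foot etc",p2w("scene",[(214,280),(415,250),(346,268)],0), p2w("top",[(323,265),(384,265),(162,187),(171,280)],.02),p2w("top",[(220,122),(298,113),(427,120)],.04))
r=p2w("scene",crop([(128,202),(232,188),(280,236),(186,252)],7,(380,150)),.028);print(r,r.mean(0))
E
```

```text
[[0.5083 0.3658 0.028 ]
 [0.4661 0.3623 0.028 ]
 [0.471  0.3138 0.028 ]
 [0.5117 0.3159 0.028 ]] [0.4893 0.3395 0.028 ] [0.0424 0.0488 0.0407 0.05  ]
rem long axis ang -1.4866058173066863
[[ 0.6466  0.0414  0.052 ]
 [ 0.639  -0.0971  0.052 ]
 [ 0.5213 -0.0897  0.052 ]
 [ 0.5286  0.0476  0.052 ]] [ 0.5839 -0.0245  0.052 ] [0.1387 0.118  0.1375 0.1181]
rail -y ang -1.6248221487826395
pad [[0.6177 0.0647 0.05  ]
 [0.5591 0.0667 0.05  ]]
pin [[ 0.5795 -0.1089  0.0555]]
blk [[0.6242 0.1537 0.03  ]
 [0.5661 0.1573 0.03  ]]
ball [[ 0.5608 -0.3995  0.03  ]]
vase foot etc [[ 0.7642 -0.2559  0.    ]
 [ 0.7653  0.2307  0.    ]
 [ 0.789   0.0439  0.    ]] [[ 0.4241 -0.0255  0.02  ]
 [ 0.4266 -0.1724  0.02  ]
 [ 0.6036  0.3658  0.02  ]
 [ 0.3818  0.3367  0.02  ]] [[ 0.7603  0.2269  0.04  ]
 [ 0.7862  0.0417  0.04  ]
 [ 0.777  -0.2686  0.04  ]]
[[0.4708 0.3092 0.028 ]
 [0.4685 0.3609 0.028 ]
 [0.5117 0.3633 0.028 ]
 [0.5158 0.3166 0.028 ]] [0.4917 0.3375 0.028 ]
```

```bash
cat >> h.py <<'E'
U=lambda v: np.array(v,float)/np.linalg.norm(v)
def mkR(a,b):
    a=U(a); b=np.array(b,float); b=U(b-a*(a@b)); return np.c_[np.cross(b,a),b,a]
def goto(g,a,b,depth=None,flip=True):
    """g: world pos of grasp point, a tool z, b jaw axis"""
    s=get_state(); Rc=R.from_euler('xyz',s["ee_rot"]).as_matrix(); p=np.array(s["eef_pos"])
    c=[mkR(a,b)]+([mkR(a,-np.array(b))] if flip else [])
    for T in c:
        rv=R.from_matrix(Rc.T@T).as_rotvec()
        tp=np.array(g)+grip_depth*T[:,2]; sl=Rc.T@(tp-p)
        print("turn",np.round(rv/2/np.pi,4),"slide",np.round(sl/.5,4),"deg %.1f mm %.1f rows>=%.1f"%(np.degrees(np.linalg.norm(rv)),1e3*np.linalg.norm(sl),max(np.degrees(np.linalg.norm(rv))/7.16,np.linalg.norm(sl)/.0417)))
def st():
    s=get_state(); Rc=R.from_euler('xyz',s["ee_rot"]).as_matrix()
    print("t %.2f"%s["t"],"q",np.round(s["q"],2),"tcp",np.round(s["eef_pos"],4),"gp",np.round(s["eef_pos"]-grip_depth*Rc[:,2],4),"z",np.round(Rc[:,2],3),"y",np.round(Rc[:,1],3),"F",np.round(s["force"],1),"w %.4f"%s["width"])
E
python3 - <<'E'
from h import *
print(p2w("scene",[(410,115),(500,155)],0))
t=np.radians(35); rot=lambda x,y:(x*np.cos(.075)-y*np.sin(.075),x*np.sin(.075)+y*np.cos(.075))
ax=rot(0,1); a=(np.sin(t)*ax[0],np.sin(t)*ax[1],-np.cos(t)); b=rot(1,0)+(0,)
print(a,b)
goto((.490-.005*ax[0],.338-.005*ax[1],.12),a,b)
E
```

```text
[[-0.09800862  0.62403708  0.        ]
 [ 0.34016889  0.78702938  0.        ]]
(np.float64(-0.04297791447432661), np.float64(0.5719640086619114), np.float64(-0.8191520442889918)) (np.float64(0.9971888181122075), np.float64(0.07492970727274234), 0)
turn [ 0.0965  0.0627 -0.3054] slide [0.689  0.3707 0.2429] deg 117.5 mm 409.6 rows>=16.4
turn [ 0.0561 -0.0863  0.1771] slide [0.689  0.3707 0.2429] deg 73.7 mm 409.6 rows>=10.3
```

```bash
python3 -m crank '[{"turn":[0.056,-0.086,0.177],"slide":[0.689,0.371,0.2],"fingers":0.5},{"turn":[0.056,-0.086,0.177],"slide":[0.689,0.371,0.2],"fingers":0.5},{"turn":[0.056,-0.086,0.177],"slide":[0.689,0.371,0.2],"fingers":0.5},{"turn":[0.056,-0.086,0.177],"slide":[0.689,0.371,0.2],"fingers":0.5},{"turn":[0.056,-0.086,0.177],"slide":[0.689,0.371,0.2],"fingers":0.5}]' 20
cat > g1.py <<'E'
from h import *
import sys
t=np.radians(35); rot=lambda x,y:(x*np.cos(.075)-y*np.sin(.075),x*np.sin(.075)+y*np.cos(.075))
ax=rot(0,1); a=(np.sin(t)*ax[0],np.sin(t)*ax[1],-np.cos(t)); b=rot(1,0)+(0,)
st()
goto((.490-.005*ax[0],.338-.005*ax[1],float(sys.argv[1])),a,b)
E
python3 g1.py .12
```

```text
t: 0.52
eef_pos: [0.3638, 0.4837, 0.1747]
ee_rot: [-3.045, 0.298, -0.88]
force: [0.5, 0.3, -0.5]
width: 0.066
t 0.52 q [ 1.08  0.22 -0.24 -0.29 -0.93 -0.26] tcp [0.3638 0.4837 0.1747] gp [0.3659 0.4783 0.1926] z [-0.111  0.287 -0.952] y [-0.785 -0.612 -0.092] F [ 0.5  0.3 -0.5] w 0.0660
turn [ 0.0578  0.0373 -0.4041] slide [ 0.4006 -0.0133  0.0252] deg 147.6 mm 200.8 rows>=20.6
turn [ 0.0283 -0.0439  0.0905] slide [ 0.4006 -0.0133  0.0252] deg 37.6 mm 200.8 rows>=5.3
```

```bash
python3 -m crank '[{"turn":[0.028,-0.044,0.09],"slide":[0.4,-0.013,0.025],"fingers":0.5},{"turn":[0.028,-0.044,0.09],"slide":[0.4,-0.013,0.025],"fingers":0.5},{"turn":[0.028,-0.044,0.09],"slide":[0.4,-0.013,0.025],"fingers":0.5},{"turn":[0.028,-0.044,0.09],"slide":[0.4,-0.013,0.025],"fingers":0.5},{"turn":[0.028,-0.044,0.09],"slide":[0.4,-0.013,0.025],"fingers":0.5}]'; 
python3 g1.py .07
python3 - <<'E'
from h import *
f=grab_frame("scene"); cv2.imwrite("pics/s1.png",cv2.resize(f[100:240,340:540],None,fx=4,fy=4)[:,:,::-1])
f=grab_frame("top"); cv2.imwrite("pics/t1.png",cv2.resize(f[150:310,80:280],None,fx=3.7,fy=3.7)[:,:,::-1])
E
```

```text
t: 0.93
eef_pos: [0.491, 0.3438, 0.1048]
ee_rot: [-3.133, 0.599, -1.464]
force: [0.6, -0.7, -0.4]
width: 0.0657
t 0.93 q [ 0.53  0.31 -0.25 -0.73 -0.87  0.02] tcp [0.491  0.3438 0.1048] gp [0.492  0.3332 0.1204] z [-0.051  0.561 -0.826] y [-0.995 -0.102 -0.007] F [ 0.6 -0.7 -0.4] w 0.0657
turn [ 0.0029  0.0023 -0.4958] slide [0.0564 0.0036 0.0831] deg 178.5 mm 50.3 rows>=24.9
turn [ 0.0015 -0.0019  0.0042] slide [0.0564 0.0036 0.0831] deg 1.7 mm 50.3 rows>=1.2
```

View pics/s1.png

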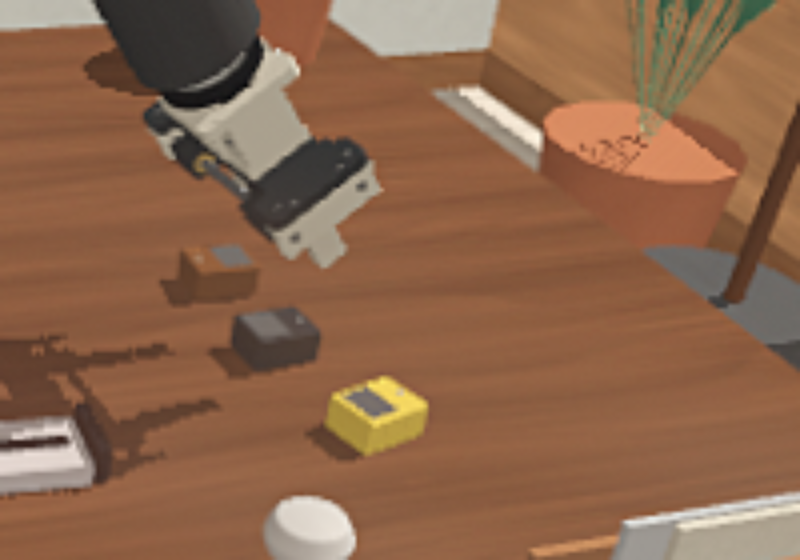

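View pics/t1.png

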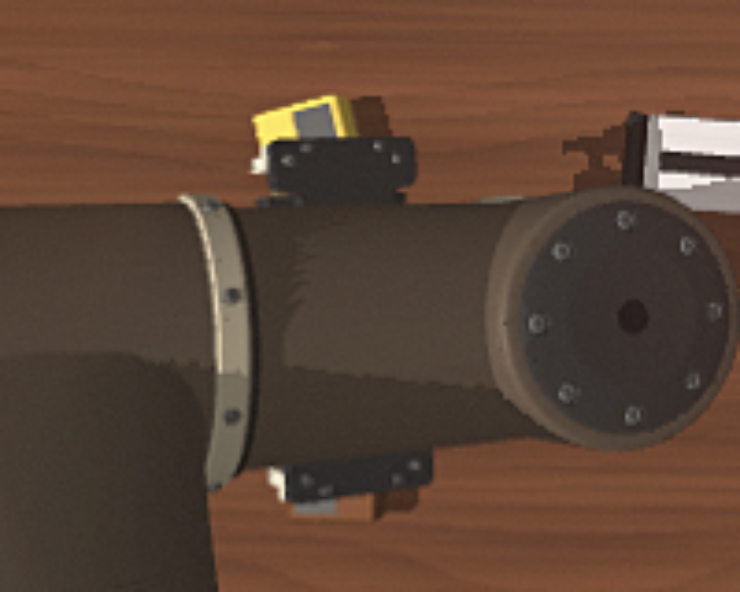

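Scene view: the open fingers are lined up above the dark remote at crop (275,338), and the neighbours are clear. Descending.

```bash
python3 -m crank '[{"turn":[0.0015,-0.002,0.004],"slide":[0.056,0.004,0.083],"fingers":0.5},{"turn":[0.0015,-0.002,0.004],"slide":[0.056,0.004,0.083],"fingers":0.5},{"turn":[0.0015,-0.002,0.004],"slide":[0.056,0.004,0.083],"fingers":0.5}]'; 
python3 g1.py .024
```

```text
t: 1.28
eef_pos: [0.4857, 0.3444, 0.0523]
ee_rot: [3.136, 0.606, -1.493]
force: [-0.6, 0.3, 0.8]
width: 0.0657
t 1.28 q [ 0.51  0.38 -0.28 -0.8  -0.81  0.11] tcp [0.4857 0.3444 0.0523] gp [0.4866 0.3338 0.0677] z [-0.051  0.568 -0.822] y [-0.997 -0.082  0.005] F [-0.6  0.3  0.8] w 0.0657
turn [ 0.0011  0.002  -0.4996] slide [ 0.0514 -0.0081  0.0706] deg 179.8 mm 43.9 rows>=25.1
turn [ 0.0013 -0.0007  0.0004] slide [ 0.0514 -0.0081  0.0706] deg 0.5 mm 43.9 rows>=1.1
```

```bash
python3 -m crank '[{"turn":[0.001,-0.001,0],"slide":[0.051,-0.008,0.07],"fingers":0.5},{"turn":[0.001,-0.001,0],"slide":[0.051,-0.008,0.07],"fingers":0.5},{"turn":[0.001,-0.001,0],"slide":[0.051,-0.008,0.07],"fingers":0.5},{"turn":[0.001,-0.001,0],"slide":[0.051,-0.008,0.07],"fingers":0.5}]'; 
python3 g1.py .024;python3 - <<'E'
from h import *
f=grab_frame("scene"); cv2.imwrite("pics/s2.png",cv2.resize(f[120:220,360:460],None,fx=6,fy=6)[:,:,::-1])
E
```

```text
t: 1.62
eef_pos: [0.4922, 0.3461, 0.0141]
ee_rot: [-3.132, 0.616, -1.485]
force: [0.1, -0.2, 1.6]
width: 0.0655
t 1.62 q [ 0.49  0.45 -0.28 -0.86 -0.77  0.21] tcp [0.4922 0.3461 0.0141] gp [0.4929 0.3353 0.0295] z [-0.04   0.576 -0.816] y [-0.997 -0.08  -0.008] F [ 0.1 -0.2  1.6] w 0.0655
turn [-0.0012 -0.0008 -0.4986] slide [0.0098 0.0057 0.0065] deg 179.5 mm 6.5 rows>=25.1
turn [-0.0005  0.0007  0.0014] slide [0.0098 0.0057 0.0065] deg 0.6 mm 6.5 rows>=0.2
```

View pics/s2.png

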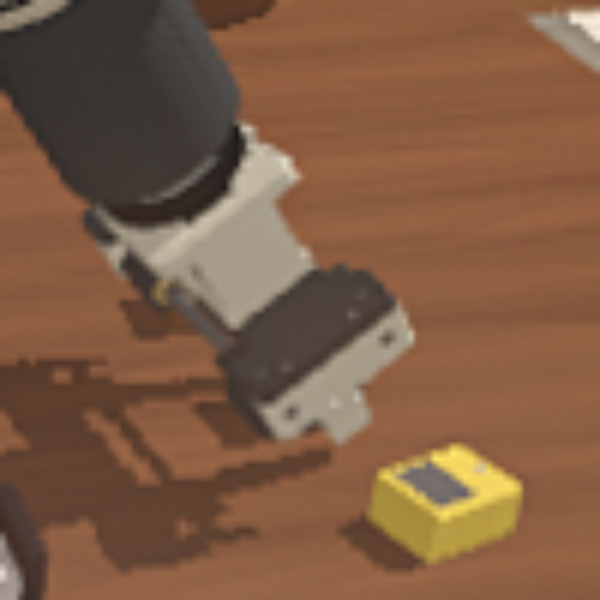

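```bash
python3 -m crank '[{"turn":[0,0,0],"slide":[0,0,0],"fingers":0.5},{"turn":[0,0,0],"slide":[0,0,0],"fingers":0.5}]'; 
python3 g1.py .024; python3 -m crank '[{"turn":[0,0,0],"slide":[0,0,0],"fingers":0.5}]'
```

```text
t: 1.83
eef_pos: [0.4926, 0.346, 0.0148]
ee_rot: [-3.129, 0.617, -1.484]
force: [-0.3, 0.1, -0.3]
width: 0.0659
t 1.83 q [ 0.49  0.45 -0.28 -0.87 -0.77  0.22] tcp [0.4926 0.346  0.0148] gp [0.4933 0.3352 0.0302] z [-0.038  0.577 -0.816] y [-0.997 -0.079 -0.01 ] F [-0.3  0.1 -0.3] w 0.0659
turn [-0.0015 -0.0014 -0.4985] slide [0.0105 0.0065 0.0078] deg 179.5 mm 7.3 rows>=25.1
turn [-0.0009  0.001   0.0015] slide [0.0105 0.0065 0.0078] deg 0.7 mm 7.3 rows>=0.2
t: 1.92
eef_pos: [0.4924, 0.3457, 0.0142]
ee_rot: [-3.13, 0.616, -1.485]
force: [1.3, 0.1, -0.5]
width: 0.0657
```

```bash
python3 -m crank '[{"turn":[0,0,0],"slide":[0.01,0.006,0.007],"fingers":0.5},{"turn":[0,0,0],"slide":[0.01,0.006,0.007],"fingers":0.5},{"turn":[0,0,0],"slide":[0.01,0.006,0.007],"fingers":-0.1},{"turn":[0,0,0],"slide":[0.01,0.006,0.007],"fingers":-0.1},{"turn":[0,0,0],"slide":[0.01,0.006,0.007],"fingers":-0.1}]' 20; 
python3 -m crank '[{"turn":[0,0,0],"slide":[0,0,0],"fingers":-0.3},{"turn":[0,0,0],"slide":[0,0,0],"fingers":-0.3},{"turn":[0,0,0],"slide":[0,0,0],"fingers":-0.3}]';python3 g1.py .1
```

```text
t: 2.33
eef_pos: [0.4891, 0.3427, 0.0063]
ee_rot: [-3.134, 0.615, -1.488]
force: [-0.6, -0.5, -0.9]
width: 0.0514
t: 2.58
eef_pos: [0.4891, 0.3428, 0.0063]
ee_rot: [-3.134, 0.615, -1.488]
force: [-0.0, 0.0, -0.6]
width: 0.0442
t 2.58 q [ 0.48  0.46 -0.29 -0.88 -0.76  0.24] tcp [0.4891 0.3428 0.0063] gp [0.4899 0.332  0.0217] z [-0.04   0.576 -0.817] y [-0.997 -0.078 -0.007] F [-0.   0.  -0.6] w 0.0442
turn [-0.0011 -0.0009 -0.499 ] slide [-0.0918 -0.0021 -0.1268] deg 179.6 mm 78.3 rows>=25.1
turn [-0.0006  0.0007  0.001 ] slide [-0.0918 -0.0021 -0.1268] deg 0.5 mm 78.3 rows>=1.9
```

```bash
cat > rel.py <<'E'
# save tool->remote relation given remote pose: center c, X axis, Z axis
from h import *
import json
def save(c,X,Z):
    s=get_state(); Rc=R.from_euler('xyz',s["ee_rot"]).as_matrix(); p=np.array(s["eef_pos"])
    Z=U(Z);X=np.array(X,float);X=U(X-Z*(X@Z)); Rr=np.c_[X,np.cross(Z,X),Z]
    json.dump({"R":(Rc.T@Rr).tolist(),"p":(Rc.T@(np.array(c)-p)).tolist()},open("rel.json","w"))
def rem_to(c,X,Z):
    d=json.load(open("rel.json")); s=get_state(); Rc=R.from_euler('xyz',s["ee_rot"]).as_matrix(); p=np.array(s["eef_pos"])
    Z=U(Z);X=np.array(X,float);X=U(X-Z*(X@Z)); Rr=np.c_[X,np.cross(Z,X),Z]
    T=Rr@np.array(d["R"]).T; tp=np.array(c)-T@np.array(d["p"])
    Rn=Rc@np.array(d["R"]); print("remote now",np.round(p+Rc@np.array(d["p"]),4),"X",np.round(Rn[:,0],3),"Z",np.round(Rn[:,2],3),"| tool target z",np.round(T[:,2],2),"y",np.round(T[:,1],2))
    rv=R.from_matrix(Rc.T@T).as_rotvec(); sl=Rc.T@(tp-p)
    print("turn",np.round(rv/2/np.pi,4),"slide",np.round(sl/.5,4),"rows>=%.1f %.1f"%(np.degrees(np.linalg.norm(rv))/7.16,np.linalg.norm(sl)/.0417))
E
python3 - <<'E'
from rel import *
save((.490,.338,.014),(np.cos(.078),np.sin(.078),0),(0,0,1))
rem_to((.455,.22,.12),(1,0,0),(0,1,0))
E
python3 -m crank '[{"turn":[0,0,0],"slide":[-0.046,0,-0.063],"fingers":-0.3},{"turn":[0,0,0],"slide":[-0.092,-0.002,-0.127],"fingers":-0.3},{"turn":[0,0,0],"slide":[-0.092,-0.002,-0.127],"fingers":-0.3}]'
python3 - <<'E'
from rel import *
st();rem_to((.455,.22,.12),(1,0,0),(0,1,0))
E
```

```text
remote now [0.49  0.338 0.014] X [0.997 0.078 0.   ] Z [ 0. -0.  1.] | tool target z [ 0.01 -0.82 -0.58] y [-1.   -0.01  0.  ]
turn [-0.0033  0.2499  0.0123] slide [ 0.0821  0.088  -0.3252] rows>=12.6 4.2
t: 2.83
eef_pos: [0.493, 0.3452, 0.0918]
ee_rot: [-3.122, 0.618, -1.48]
force: [1.1, 0.5, -0.1]
width: 0.0444
t 2.83 q [ 0.51  0.32 -0.27 -0.77 -0.84  0.06] tcp [0.493  0.3452 0.0918] gp [0.4936 0.3343 0.1071] z [-0.033  0.579 -0.815] y [-0.997 -0.079 -0.016] F [ 1.1  0.5 -0.1] w 0.0444
remote now [0.4938 0.3403 0.0994] X [0.997 0.079 0.009] Z [-0.009 -0.003  1.   ] | tool target z [ 0.01 -0.82 -0.58] y [-1.   -0.01  0.  ]
turn [-0.005   0.2504  0.0122] slide [ 0.1829  0.097  -0.1892] rows>=12.6 3.4
```

```bash
python3 -m crank '[{"turn":[-0.005,0.25,0.012],"slide":[0.05,0.03,-0.07],"fingers":-0.3},{"turn":[-0.005,0.25,0.012],"slide":[0.1,0.06,-0.13],"fingers":-0.3},{"turn":[-0.005,0.25,0.012],"slide":[0.183,0.097,-0.189],"fingers":-0.3},{"turn":[-0.005,0.25,0.012],"slide":[0.183,0.097,-0.189],"fingers":-0.3},{"turn":[-0.005,0.25,0.012],"slide":[0.183,0.097,-0.189],"fingers":-0.3}]'
python3 - <<'E'
from rel import *
st();rem_to((.455,.22,.12),(1,0,0),(0,1,0))
E
```

```text
t: 3.25
eef_pos: [0.4506, 0.2083, 0.1109]
ee_rot: [3.131, -0.013, -1.519]
force: [0.3, -1.0, -2.3]
width: 0.044
t 3.25 q [ 0.83  0.19 -0.52  0.   -0.88 -0.78] tcp [0.4506 0.2083 0.1109] gp [0.4508 0.2086 0.1297] z [-0.01  -0.013 -1.   ] y [-0.999 -0.051  0.01 ] F [ 0.3 -1.  -2.3] w 0.0440
remote now [0.4512 0.2089 0.1199] X [ 0.999  0.047 -0.015] Z [-0.015  0.588  0.809] | tool target z [ 0.01 -0.82 -0.58] y [-1.   -0.01  0.  ]
turn [-0.002   0.15    0.0073] slide [-0.0075 -0.0081 -0.0087] rows>=7.5 0.2
```

```bash
python3 -m crank '[{"turn":[-0.002,0.15,0.007],"slide":[-0.007,-0.008,-0.009],"fingers":-0.3},{"turn":[-0.002,0.15,0.007],"slide":[-0.007,-0.008,-0.009],"fingers":-0.3},{"turn":[-0.002,0.15,0.007],"slide":[-0.007,-0.008,-0.009],"fingers":-0.3},{"turn":[-0.002,0.15,0.007],"slide":[-0.007,-0.008,-0.009],"fingers":-0.3},{"turn":[-0.002,0.15,0.007],"slide":[-0.007,-0.008,-0.009],"fingers":-0.3}]'
python3 - <<'E'
from rel import *
st();rem_to((.455,.22,.08),(1,0,0),(0,1,0))
E
```

```text
t: 3.67
eef_pos: [0.4553, 0.216, 0.1143]
ee_rot: [3.129, -0.637, -1.538]
force: [0.2, -0.5, -0.7]
width: 0.0438
t 3.67 q [ 1.07  0.46 -0.43  0.31 -1.27 -1.22] tcp [0.4553 0.216  0.1143] gp [0.4552 0.2272 0.1295] z [ 0.007 -0.595 -0.804] y [-1.    -0.025  0.01 ] F [ 0.2 -0.5 -0.7] w 0.0438
remote now [0.4558 0.2218 0.1214] X [ 1.     0.019 -0.012] Z [-0.014  0.95   0.313] | tool target z [ 0.01 -0.82 -0.58] y [-1.   -0.01  0.  ]
turn [-0.0011  0.0506  0.0032] slide [-0.0408  0.0011  0.0674] rows>=2.6 0.9
```

```bash
python3 -m crank '[{"turn":[-0.001,0.051,0.003],"slide":[-0.041,0.001,0.067],"fingers":-0.3},{"turn":[-0.001,0.051,0.003],"slide":[-0.041,0.001,0.067],"fingers":-0.3},{"turn":[-0.001,0.051,0.003],"slide":[-0.041,0.001,0.067],"fingers":-0.3},{"turn":[-0.001,0.051,0.003],"slide":[-0.041,0.001,0.067],"fingers":-0.3},{"turn":[-0.001,0.051,0.003],"slide":[-0.041,0.001,0.067],"fingers":-0.3}]'
python3 - <<'E'
from rel import *
st();rem_to((.455,.22,.03),(1,0,0),(0,1,0))
f=grab_frame("scene"); cv2.imwrite("pics/s3.png",cv2.resize(f[100:230,300:460],None,fx=4.5,fy=4.5)[:,:,::-1])
f=grab_frame("top"); cv2.imwrite("pics/t3.png",cv2.resize(f[180:300,160:300],None,fx=5,fy=5)[:,:,::-1])
E
```

```text
t: 4.08
eef_pos: [0.4537, 0.2118, 0.0725]
ee_rot: [3.132, -0.955, -1.556]
force: [-0.6, 0.4, -0.3]
width: 0.0439
t 4.08 q [ 1.12  0.69 -0.38  0.37 -1.42 -1.35] tcp [0.4537 0.2118 0.0725] gp [0.4536 0.2271 0.0834] z [ 0.003 -0.816 -0.578] y [-1.    -0.007  0.005] F [-0.6  0.4 -0.3] w 0.0439
remote now [0.4542 0.2195 0.0774] X [ 1.     0.001 -0.005] Z [-0.001  1.     0.   ] | tool target z [ 0.01 -0.82 -0.58] y [-1.   -0.01  0.  ]
turn [0.0004 0.0001 0.0007] slide [-0.078  -0.0021  0.0539] rows>=0.0 1.1
```

View pics/s3.png

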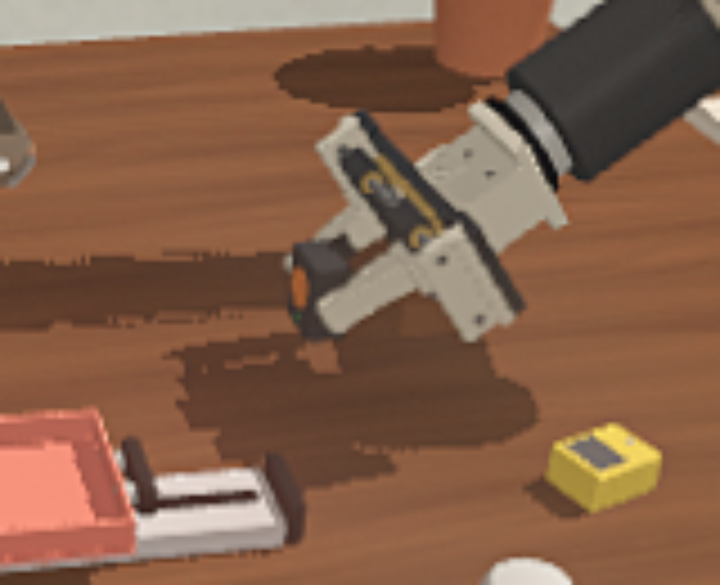

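View pics/t3.png

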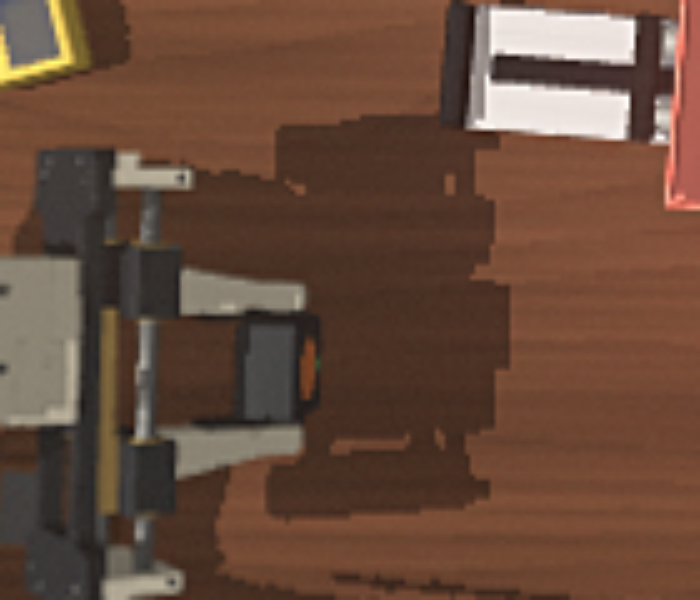

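The remote is held on end, with the orange button at crop (300,285) facing -y. Lowering it to stand.

```bash
python3 -m crank '[{"turn":[0,0,0],"slide":[-0.04,-0.001,0.027],"fingers":-0.3},{"turn":[0,0,0],"slide":[-0.076,-0.002,0.052],"fingers":-0.3},{"turn":[0,0,0],"slide":[-0.076,-0.002,0.052],"fingers":-0.3},{"turn":[0,0,0],"slide":[-0.076,-0.002,0.052],"fingers":-0.3}]'
python3 - <<'E'
from rel import *
st();rem_to((.455,.22,.028),(1,0,0),(0,1,0))
E
```

```text
t: 4.52
eef_pos: [0.455, 0.2118, 0.0293]
ee_rot: [3.136, -0.952, -1.56]
force: [-0.0, -0.4, -1.2]
width: 0.0441
t 4.52 q [ 1.11  0.75 -0.39  0.38 -1.35 -1.38] tcp [0.455  0.2118 0.0293] gp [0.455  0.2271 0.0402] z [ 0.003 -0.815 -0.58 ] y [-1.    -0.006  0.003] F [-0.  -0.4 -1.2] w 0.0441
remote now [0.4555 0.2195 0.0342] X [ 1.    -0.001 -0.003] Z [0.001 1.    0.003] | tool target z [ 0.01 -0.82 -0.58] y [-1.   -0.01  0.  ]
turn [0.0004 0.0005 0.0003] slide [-0.0107  0.001   0.0063] rows>=0.0 0.1
```

```bash
python3 -m crank '[{"turn":[0,0,0],"slide":[-0.004,0,0.003],"fingers":-0.3},{"turn":[0,0,0],"slide":[-0.008,0,0.006],"fingers":-0.3},{"turn":[0,0,0],"slide":[-0.008,0,0.006],"fingers":-0.3},{"turn":[0,0,0],"slide":[-0.008,0,0.006],"fingers":-0.3}]'
python3 -m crank '[{"turn":[0,0,0],"slide":[-0.0016,0,0.0012],"fingers":-0.3},{"turn":[0,0,0],"slide":[-0.0016,0,0.0012],"fingers":-0.3}]'
python3 - <<'E'
from rel import *
st();rem_to((.455,.22,.028),(1,0,0),(0,1,0))
E
```

```text
t: 4.85
eef_pos: [0.455, 0.2124, 0.0237]
ee_rot: [3.136, -0.953, -1.56]
force: [-1.4, -0.0, -1.4]
width: 0.0441
t: 5.02
eef_pos: [0.455, 0.2124, 0.0232]
ee_rot: [3.136, -0.955, -1.559]
force: [-1.3, 1.9, 6.2]
width: 0.044
t 5.02 q [ 1.12  0.76 -0.39  0.38 -1.34 -1.38] tcp [0.455  0.2124 0.0232] gp [0.4549 0.2278 0.0341] z [ 0.004 -0.816 -0.578] y [-1.    -0.007  0.003] F [-1.3  1.9  6.2] w 0.0440
remote now [0.4555 0.2201 0.0281] X [ 1.     0.    -0.003] Z [-0.     1.     0.001] | tool target z [ 0.01 -0.82 -0.58] y [-1.   -0.01  0.  ]
turn [0.0002 0.0001 0.0004] slide [-0.      0.0011  0.0003] rows>=0.0 0.0
```

Contact at 6 N and the computed centre height is 28 mm, as it should be. Releasing gently, then backing off along the tool.

```bash
python3 -m crank '[{"turn":[0,0,0],"slide":[0,0,0],"fingers":0.15},{"turn":[0,0,0],"slide":[0,0,0],"fingers":0.3},{"turn":[0,0,0],"slide":[0,0,0],"fingers":0.4},{"turn":[0,0,0],"slide":[0,0,0],"fingers":0.4},{"turn":[0,0,0],"slide":[0,0,0],"fingers":0.4}]'
python3 -m crank '[{"turn":[0,0,0],"slide":[0,0,-0.05],"fingers":0.4},{"turn":[0,0,0],"slide":[0,0,-0.1],"fingers":0.4},{"turn":[0,0,0],"slide":[0,0,-0.18],"fingers":0.4},{"turn":[0,0,0],"slide":[0.05,0,-0.2],"fingers":0.4},{"turn":[0,0,0],"slide":[0.1,0,-0.2],"fingers":0.4}]'
python3 - <<'E'
from rel import *
st()
f=grab_frame("scene"); cv2.imwrite("pics/s4.png",cv2.resize(f[100:230,300:460],None,fx=4.5,fy=4.5)[:,:,::-1])
f=grab_frame("top"); cv2.imwrite("pics/t4.png",cv2.resize(f[180:300,160:300],None,fx=5,fy=5)[:,:,::-1])
E
```

```text
t: 5.43
eef_pos: [0.4548, 0.212, 0.022]
ee_rot: [3.135, -0.954, -1.559]
force: [1.1, 0.4, 0.2]
width: 0.0609
t: 5.85
eef_pos: [0.4555, 0.2679, 0.1215]
ee_rot: [3.138, -0.952, -1.558]
force: [0.8, -0.5, 0.1]
width: 0.0615
t 5.85 q [ 1.15  0.68 -0.24  0.34 -1.56 -1.31] tcp [0.4555 0.2679 0.1215] gp [0.4553 0.2832 0.1324] z [ 0.006 -0.815 -0.58 ] y [-1.    -0.009  0.002] F [ 0.8 -0.5  0.1] w 0.0615
```

View pics/s4.png

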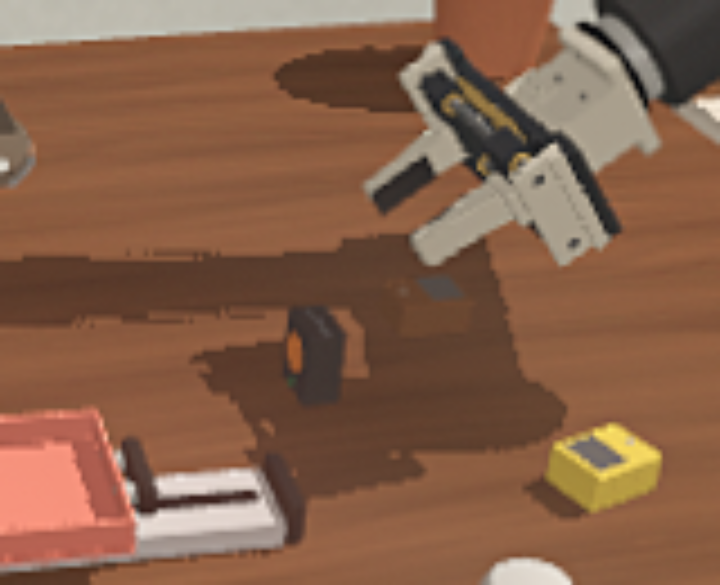

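View pics/t4.png

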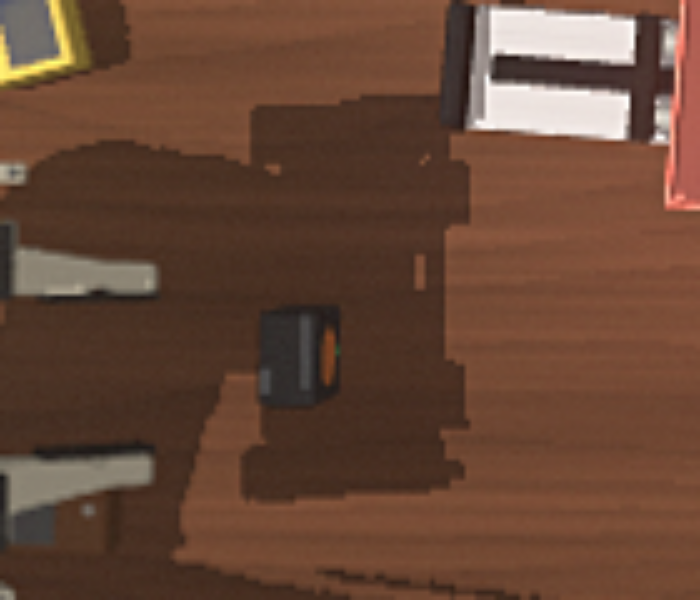

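Run:
```python
from rel import *
r=p2w("top",crop([(262,310),(316,307),(313,406),(262,405)],5,(160,180)),.056);print(r,r.mean(0))
t=np.radians(55);a=(0,np.sin(t),-np.cos(t))
goto((.455,.17,.26),a,(1,0,0))
```

```text
[[0.47753457 0.23341172 0.056     ]
 [0.479402   0.20853536 0.056     ]
 [0.43385278 0.20863345 0.056     ]
 [0.433862   0.23213658 0.056     ]] [0.45616284 0.22067928 0.056     ]
turn [ 0.4074  0.0005 -0.2881] slide [ 0.2972  0.0018 -0.0173] deg 179.6 mm 148.9 rows>=25.1
turn [ 0.0004 -0.3041  0.0012] slide [ 0.2972  0.0018 -0.0173] deg 109.5 mm 148.9 rows>=15.3
```

The top view puts the standing remote at (0.456, 0.221), which agrees with the computed position. I'm now swinging the gripper over to the other side.

```bash
python3 -m crank '[{"turn":[0,0,0],"slide":[0.08,0,-0.08],"fingers":0.4},{"turn":[0,-0.304,0],"slide":[0.16,0,-0.1],"fingers":0.4},{"turn":[0,-0.304,0],"slide":[0.24,0,-0.06],"fingers":0.4},{"turn":[0,-0.304,0],"slide":[0.297,0.002,-0.017],"fingers":0.4},{"turn":[0,-0.304,0],"slide":[0.297,0.002,-0.017],"fingers":0.4}]'
python3 - <<'E'
from rel import *
st()
t=np.radians(55);a=(0,np.sin(t),-np.cos(t))
goto((.455,.136,.22),a,(1,0,0))
E
```

```text
t: 6.37
eef_pos: [0.4546, 0.1831, 0.2496]
ee_rot: [3.141, -0.446, -1.565]
force: [0.0, -0.3, -0.6]
width: 0.0614
t 6.37 q [ 0.98  0.2  -0.34  0.25 -1.41 -1.06] tcp [0.4546 0.1831 0.2496] gp [0.4546 0.1913 0.2665] z [ 0.002 -0.431 -0.902] y [-1.    -0.006  0.   ] F [ 0.  -0.3 -0.6] w 0.0614
turn [ 0.3226  0.0005 -0.3808] slide [ 0.0225 -0.0004  0.1002] deg 179.7 mm 51.3 rows>=25.1
turn [ 0.0003 -0.2238  0.001 ] slide [ 0.0225 -0.0004  0.1002] deg 80.6 mm 51.3 rows>=11.3
```

```bash
python3 -m crank '[{"turn":[0,-0.224,0.001],"slide":[0.022,0,0.0],"fingers":0.4},{"turn":[0,-0.224,0.001],"slide":[0.022,0,0.0],"fingers":0.4},{"turn":[0,-0.224,0.001],"slide":[0.022,0,0.0],"fingers":0.4},{"turn":[0,-0.224,0.001],"slide":[0.022,0,0.04],"fingers":0.4},{"turn":[0,-0.224,0.001],"slide":[0.022,0,0.1],"fingers":0.4}]'
python3 - <<'E'
from rel import *
st()
t=np.radians(55);a=(0,np.sin(t),-np.cos(t))
goto((.4555,.136,.15),a,(1,0,0))
E
```

```text
t: 6.78
eef_pos: [0.4569, 0.1554, 0.21]
ee_rot: [-3.135, 0.18, -1.565]
force: [0.9, -1.2, -1.8]
width: 0.0612
t 6.78 q [ 0.61  0.02 -0.4  -0.17 -1.05 -0.53] tcp [0.4569 0.1554 0.21  ] gp [0.4568 0.152  0.2285] z [ 0.005  0.179 -0.984] y [-1.    -0.005 -0.006] F [ 0.9 -1.2 -1.8] w 0.0612
turn [ 0.1896 -0.0007 -0.4614] slide [0.0331 0.0037 0.1378] deg 179.6 mm 70.9 rows>=25.1
turn [-0.0005 -0.1241  0.0012] slide [0.0331 0.0037 0.1378] deg 44.7 mm 70.9 rows>=6.2
```

```bash
python3 -m crank '[{"turn":[0,-0.124,0.001],"slide":[0.033,0.004,0.02],"fingers":0.4},{"turn":[0,-0.124,0.001],"slide":[0.033,0.004,0.04],"fingers":0.4},{"turn":[0,-0.124,0.001],"slide":[0.033,0.004,0.06],"fingers":0.4},{"turn":[0,-0.124,0.001],"slide":[0.033,0.004,0.1],"fingers":0.4},{"turn":[0,-0.124,0.001],"slide":[0.033,0.004,0.138],"fingers":0.4}]'
python3 - <<'E'
from rel import *
st()
t=np.radians(55);a=(0,np.sin(t),-np.cos(t))
goto((.4555,.136,.085),a,(1,0,0))
E
```

```text
t: 7.2
eef_pos: [0.4546, 0.1494, 0.1387]
ee_rot: [3.141, 0.757, -1.572]
force: [-1.0, -0.5, -1.8]
width: 0.0618
t 7.20 q [ 0.04  0.23 -0.34 -0.85 -1.15  0.39] tcp [0.4546 0.1494 0.1387] gp [0.4546 0.1365 0.1524] z [ 0.     0.687 -0.727] y [-1.  0.  0.] F [-1.  -0.5 -1.8] w 0.0618
turn [-0.0507  0.      0.4973] slide [ 0.0856 -0.0019  0.0965] deg 180.0 mm 64.5 rows>=25.1
turn [-0.     -0.0323 -0.0001] slide [ 0.0856 -0.0019  0.0965] deg 11.6 mm 64.5 rows>=1.6
```

```bash
python3 -m crank '[{"turn":[0,-0.032,0],"slide":[0.04,-0.002,0.045],"fingers":0.4},{"turn":[0,-0.032,0],"slide":[0.086,-0.002,0.096],"fingers":0.4},{"turn":[0,-0.032,0],"slide":[0.086,-0.002,0.096],"fingers":0.4},{"turn":[0,-0.032,0],"slide":[0.086,-0.002,0.096],"fingers":0.4},{"turn":[0,-0.032,0],"slide":[0.086,-0.002,0.096],"fingers":0.4}]'
python3 - <<'E'
from rel import *
st()
t=np.radians(55);a=(0,np.sin(t),-np.cos(t))
goto((.4555,.21,.033),a,(1,0,0))
f=grab_frame("scene"); cv2.imwrite("pics/s5.png",cv2.resize(f[80:230,240:440],None,fx=4,fy=4)[:,:,::-1])
E
```

```text
t: 7.62
eef_pos: [0.4532, 0.1502, 0.0731]
ee_rot: [3.125, 0.95, -1.583]
force: [0.5, 0.1, 1.1]
width: 0.0614
t 7.62 q [-0.13  0.46 -0.34 -1.03 -1.22  0.73] tcp [0.4532 0.1502 0.0731] gp [0.4533 0.1349 0.084 ] z [-0.006  0.813 -0.582] y [-1.    -0.001  0.01 ] F [0.5 0.1 1.1] w 0.0614
turn [-0.0025 -0.0015  0.4988] slide [-0.0048 -0.0057  0.1814] deg 179.6 mm 90.8 rows>=25.1
turn [ 0.001  -0.0016 -0.0012] slide [-0.0048 -0.0057  0.1814] deg 0.8 mm 90.8 rows>=2.2
```

View pics/s5.png

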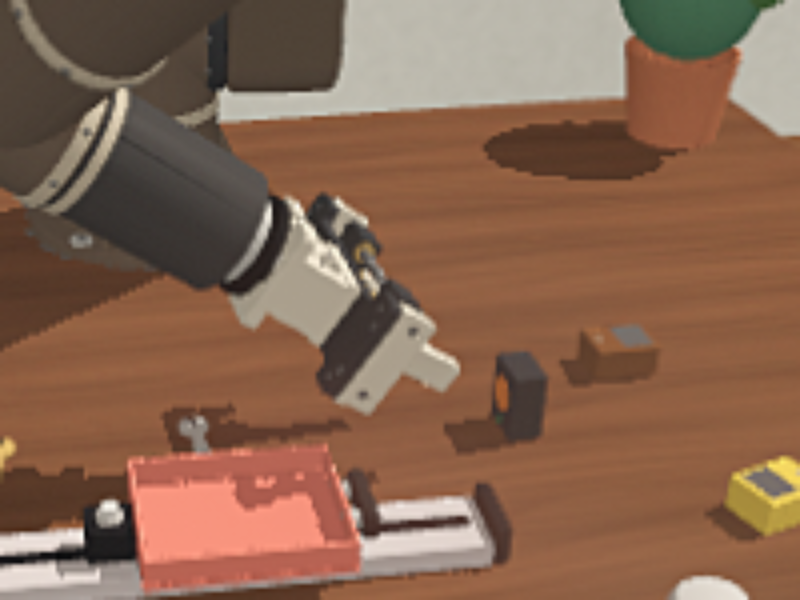

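Clear of everything. The remote still stands at crop (520,395). Advancing to grasp.

```bash
python3 -m crank '[{"turn":[0.001,-0.0015,-0.001],"slide":[-0.005,-0.006,0.06],"fingers":0.4},{"turn":[0.001,-0.0015,-0.001],"slide":[-0.005,-0.006,0.12],"fingers":0.4},{"turn":[0.001,-0.0015,-0.001],"slide":[-0.005,-0.006,0.18],"fingers":0.4},{"turn":[0.001,-0.0015,-0.001],"slide":[-0.005,-0.006,0.181],"fingers":0.4},{"turn":[0.001,-0.0015,-0.001],"slide":[-0.005,-0.006,0.181],"fingers":0.4}]'
python3 - <<'E'
from rel import *
st()
t=np.radians(55);a=(0,np.sin(t),-np.cos(t))
goto((.4555,.21,.033),a,(1,0,0))
E
```

```text
t: 8.08
eef_pos: [0.4571, 0.228, 0.0293]
ee_rot: [-3.115, 0.96, -1.544]
force: [0.6, -0.8, 1.2]
width: 0.0612
t 8.08 q [-0.01  0.53 -0.37 -1.16 -1.11  0.82] tcp [0.4571 0.228  0.0293] gp [0.457  0.2126 0.04  ] z [ 0.005  0.819 -0.573] y [-1.    -0.005 -0.015] F [ 0.6 -0.8  1.2] w 0.0612
turn [-1.000e-04 -1.200e-03 -4.975e-01] slide [0.0145 0.0035 0.0038] deg 179.1 mm 7.7 rows>=25.0
turn [-0.0008  0.      0.0025] slide [0.0145 0.0035 0.0038] deg 0.9 mm 7.7 rows>=0.2
```

```bash
python3 -m crank '[{"turn":[-0.001,0,0.002],"slide":[0.014,0.003,0.004],"fingers":0.4},{"turn":[-0.001,0,0.002],"slide":[0.014,0.003,0.004],"fingers":0.4},{"turn":[-0.001,0,0.002],"slide":[0.014,0.003,0.004],"fingers":0.2},{"turn":[-0.001,0,0.002],"slide":[0.014,0.003,0.004],"fingers":0.1},{"turn":[-0.001,0,0.002],"slide":[0.014,0.003,0.004],"fingers":-0.3}]' 20
python3 -m crank '[{"turn":[0,0,0],"slide":[0,0,0],"fingers":-0.3},{"turn":[0,0,0],"slide":[0,0,0],"fingers":-0.3},{"turn":[0,0,0],"slide":[0,0,0],"fingers":-0.3}]'
python3 - <<'E'
from rel import *
st()
save((.4555,.2205,.028),(1,0,0),(0,1,0))
rem_to((.4555,.2205,.15),(1,0,0),(0,1,0))
E
```

```text
t: 8.5
eef_pos: [0.4542, 0.2229, 0.0156]
ee_rot: [3.12, 0.961, -1.591]
force: [0.3, -0.0, 0.1]
width: 0.0464
t: 8.75
eef_pos: [0.4541, 0.223, 0.0154]
ee_rot: [3.118, 0.962, -1.593]
force: [0.5, -3.6, 7.4]
width: 0.0437
t 8.75 q [-0.02  0.56 -0.37 -1.16 -1.11  0.82] tcp [0.4541 0.223  0.0154] gp [0.4543 0.2076 0.0261] z [-0.006  0.82  -0.572] y [-1.     0.002  0.013] F [ 0.5 -3.6  7.4] w 0.0437
remote now [0.4555 0.2205 0.028 ] X [ 1. -0.  0.] Z [-0.  1.  0.] | tool target z [-0.01  0.82 -0.57] y [-1.    0.    0.01]
turn [0. 0. 0.] slide [-0.2001  0.0033 -0.1395] rows>=0.0 2.9
```

```bash
python3 -m crank '[{"turn":[0,0,0],"slide":[-0.05,0,-0.035],"fingers":-0.3},{"turn":[0,0,0],"slide":[-0.11,0,-0.075],"fingers":-0.3},{"turn":[0,0,0],"slide":[-0.17,0.002,-0.12],"fingers":-0.3},{"turn":[0,0,0],"slide":[-0.22,0.003,-0.15],"fingers":-0.3},{"turn":[0,0,0],"slide":[-0.22,0.003,-0.15],"fingers":-0.3}]'
python3 - <<'E'
from rel import *
st()
rem_to((.584,-.0245,.16),(.054,.9985,0),(0,0,-1))
f=grab_frame("scene"); cv2.imwrite("pics/s6.png",cv2.resize(f[50:230,240:440],None,fx=3.3,fy=3.3)[:,:,::-1])
E
```

```text
t: 9.17
eef_pos: [0.4563, 0.2248, 0.1535]
ee_rot: [3.133, 0.961, -1.58]
force: [1.2, -0.4, -0.6]
width: 0.0436
t 9.17 q [ 0.02  0.29 -0.32 -1.06 -1.22  0.51] tcp [0.4563 0.2248 0.1535] gp [0.4563 0.2094 0.1643] z [-0.001  0.82  -0.573] y [-1.     0.002  0.005] F [ 1.2 -0.4 -0.6] w 0.0436
remote now [0.4576 0.2223 0.1662] X [1.    0.001 0.009] Z [-0.001  1.    -0.001] | tool target z [ 0.57 -0.04 -0.82] y [-0.07 -1.   -0.  ]
turn [-0.0448  0.1975 -0.2574] slide [ 0.2799 -0.2814 -0.417 ] rows>=16.5 6.9
```

View pics/s6.png

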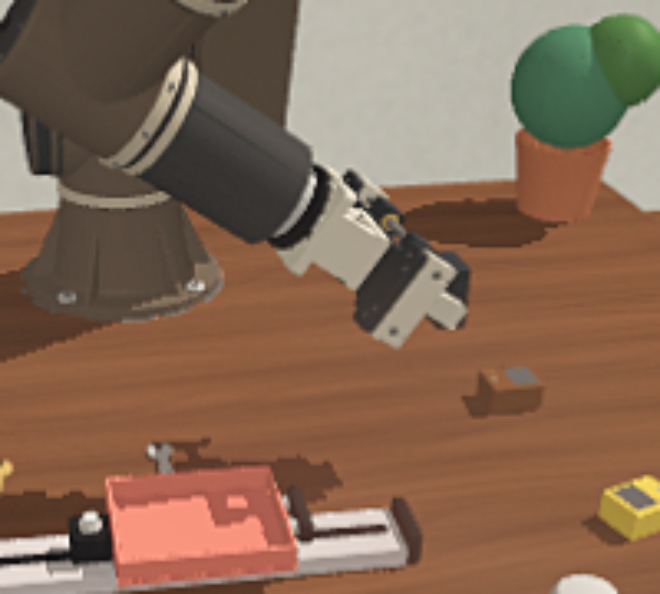

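```bash
python3 -m crank '[{"turn":[-0.045,0.197,-0.257],"slide":[0.0,-0.05,-0.1],"fingers":-0.3},{"turn":[-0.045,0.197,-0.257],"slide":[0.02,-0.09,-0.17],"fingers":-0.3},{"turn":[-0.045,0.197,-0.257],"slide":[0.07,-0.12,-0.22],"fingers":-0.3},{"turn":[-0.045,0.197,-0.257],"slide":[0.11,-0.15,-0.26],"fingers":-0.3},{"turn":[-0.045,0.197,-0.257],"slide":[0.15,-0.18,-0.3],"fingers":-0.3}]'
python3 - <<'E'
from rel import *
st()
rem_to((.584,-.0245,.16),(.054,.9985,0),(0,0,-1))
E
```

```text
t: 9.63
eef_pos: [0.5456, 0.0558, 0.1704]
ee_rot: [-2.846, 0.5, -1.004]
force: [-1.0, 0.0, -1.0]
width: 0.044
t 9.63 q [ 0.01  0.28 -0.14 -0.62 -1.22  0.72] tcp [0.5456 0.0558 0.1704] gp [0.5456 0.0456 0.1862] z [-0.001  0.543 -0.839] y [-0.882 -0.396 -0.255] F [-1.  0. -1.] w 0.0440
remote now [0.5425 0.0578 0.1828] X [0.876 0.402 0.266] Z [-0.272  0.868 -0.415] | tool target z [ 0.57 -0.04 -0.82] y [-0.07 -1.   -0.  ]
turn [-0.03    0.1382 -0.1788] slide [ 0.1823 -0.0181 -0.0678] rows>=11.5 2.3
```

```bash
python3 -m crank '[{"turn":[-0.03,0.138,-0.179],"slide":[0.02,0,-0.02],"fingers":-0.3},{"turn":[-0.03,0.138,-0.179],"slide":[0.05,0,-0.04],"fingers":-0.3},{"turn":[-0.03,0.138,-0.179],"slide":[0.09,0,-0.05],"fingers":-0.3},{"turn":[-0.03,0.138,-0.179],"slide":[0.13,-0.01,-0.06],"fingers":-0.3},{"turn":[-0.03,0.138,-0.179],"slide":[0.182,-0.018,-0.068],"fingers":-0.3}]'
python3 - <<'E'
from rel import *
st()
rem_to((.584,-.0245,.14),(.054,.9985,0),(0,0,-1))
E
```

```text
t: 10.05
eef_pos: [0.5952, -0.0241, 0.1575]
ee_rot: [-2.838, -0.011, -0.638]
force: [-0.2, -1.3, -0.8]
width: 0.0439
t 10.05 q [ 0.14  0.21 -0.3  -0.27 -0.86  0.95] tcp [ 0.5952 -0.0241  0.1575] gp [ 0.5917 -0.0285  0.1754] z [ 0.186  0.234 -0.954] y [-0.566 -0.768 -0.299] F [-0.2 -1.3 -0.8] w 0.0439
remote now [ 0.587  -0.02    0.1666] X [0.555 0.774 0.304] Z [-0.308  0.53  -0.79 ] | tool target z [ 0.57 -0.04 -0.82] y [-0.07 -1.   -0.  ]
turn [-0.0172  0.0781 -0.1005] slide [0.0046 0.0142 0.0375] rows>=6.5 0.5
```

```bash
python3 -m crank '[{"turn":[-0.017,0.078,-0.1],"slide":[0.005,0.014,0.01],"fingers":-0.3},{"turn":[-0.017,0.078,-0.1],"slide":[0.005,0.014,0.02],"fingers":-0.3},{"turn":[-0.017,0.078,-0.1],"slide":[0.005,0.014,0.037],"fingers":-0.3},{"turn":[-0.017,0.078,-0.1],"slide":[0.005,0.014,0.037],"fingers":-0.3},{"turn":[-0.017,0.078,-0.1],"slide":[0.005,0.014,0.037],"fingers":-0.3}]'
python3 -m crank '[{"turn":[-0.004,0.018,-0.023],"slide":[0,0,0],"fingers":-0.3},{"turn":[-0.004,0.018,-0.023],"slide":[0,0,0],"fingers":-0.3},{"turn":[-0.004,0.018,-0.023],"slide":[0,0,0],"fingers":-0.3}]'
python3 - <<'E'
from rel import *
st()
rem_to((.584,-.0245,.1),(.054,.9985,0),(0,0,-1))
f=grab_frame("scene"); cv2.imwrite("pics/s7.png",cv2.resize(f[60:250,220:420],None,fx=3.1,fy=3.1)[:,:,::-1])
f=grab_frame("top"); cv2.imwrite("pics/t7.png",cv2.resize(f[130:290,240:400],None,fx=3.7,fy=3.7)[:,:,::-1])
E
```

```text
t: 10.47
eef_pos: [0.604, -0.0497, 0.1435]
ee_rot: [-2.994, -0.412, -0.351]
force: [0.2, -2.7, -0.2]
width: 0.0437
t: 10.72
eef_pos: [0.6383, -0.0871, 0.1803]
ee_rot: [-3.058, -0.525, -0.308]
force: [1.7, -1.7, 1.3]
width: 0.0441
t 10.72 q [ 0.1   0.08 -0.89  0.99 -0.15  0.23] tcp [ 0.6383 -0.0871  0.1803] gp [ 0.6289 -0.0858  0.1965] z [ 0.501 -0.072 -0.862] y [-0.262 -0.962 -0.072] F [ 1.7 -1.7  1.3] w 0.0441
remote now [ 0.6266 -0.083   0.1839] X [0.249 0.966 0.071] Z [-0.061  0.088 -0.994] | tool target z [ 0.57 -0.04 -0.82] y [-0.07 -1.   -0.  ]
turn [ 0.0077  0.0118 -0.0325] slide [-0.1837 -0.0828  0.0921] rows>=1.8 2.7
```

View pics/s7.png

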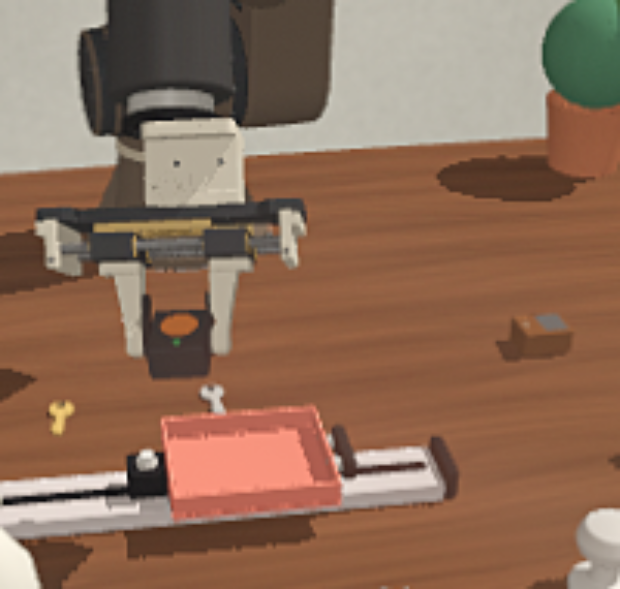

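View pics/t7.png

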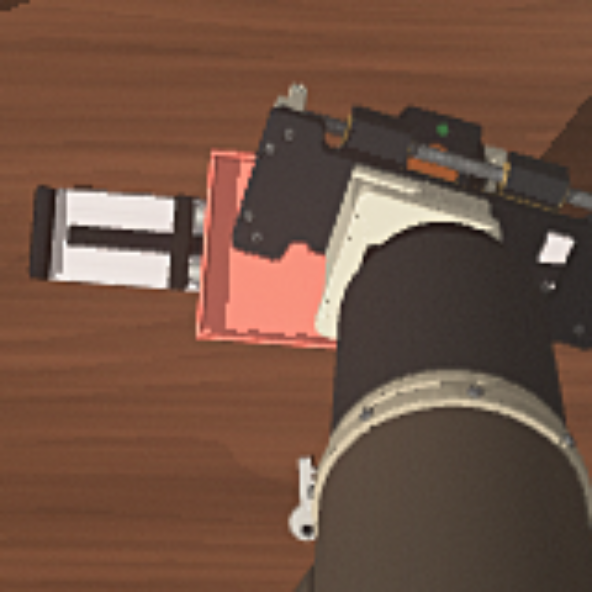

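The button is now up, but the wrist is near its singularity (q5 about 0), so the tool drifted off. I'll turn the tool to point along the rail instead, with the jaws across the tray.

Run:
```python
from rel import *
rem_to((.584,-.0245,.18),(.9985,-.054,0),(0,0,-1))
```

```text
remote now [ 0.6261 -0.0842  0.1841] X [0.248 0.966 0.069] Z [-0.061  0.087 -0.994] | tool target z [-0.04 -0.57 -0.82] y [-1.    0.07 -0.  ]
turn [-0.1252  0.0188  0.1794] slide [-0.122  -0.0691 -0.0584] rows>=11.0 1.8
```

```bash
python3 -m crank '[{"turn":[-0.125,0.019,0.179],"slide":[-0.122,-0.069,-0.058],"fingers":-0.3},{"turn":[-0.125,0.019,0.179],"slide":[-0.122,-0.069,-0.058],"fingers":-0.3},{"turn":[-0.125,0.019,0.179],"slide":[-0.122,-0.069,-0.058],"fingers":-0.3},{"turn":[-0.125,0.019,0.179],"slide":[-0.122,-0.069,-0.058],"fingers":-0.3},{"turn":[-0.125,0.019,0.179],"slide":[-0.122,-0.069,-0.058],"fingers":-0.3}]'
python3 - <<'E'
from rel import *
st()
rem_to((.584,-.0245,.18),(.9985,-.054,0),(0,0,-1))
E
```

```text
t: 11.23
eef_pos: [0.5798, -0.0369, 0.1774]
ee_rot: [-3.107, -0.536, -0.804]
force: [2.3, -1.0, -0.0]
width: 0.0437
t 11.23 q [ 0.45  0.07 -0.91  0.98 -0.61 -0.5 ] tcp [ 0.5798 -0.0369  0.1774] gp [ 0.5727 -0.0305  0.1936] z [ 0.379 -0.343 -0.859] y [-0.708 -0.706 -0.03 ] F [ 2.3 -1.  -0. ] w 0.0437
remote now [ 0.5718 -0.0274  0.1809] X [0.698 0.716 0.029] Z [-0.032  0.071 -0.997] | tool target z [-0.04 -0.57 -0.82] y [-1.    0.07 -0.  ]
turn [-0.0769  0.0131  0.1118] slide [ 0.0028 -0.0029  0.0017] rows>=6.9 0.1
```

```bash
python3 -m crank '[{"turn":[-0.077,0.013,0.112],"slide":[0.003,-0.003,0.002],"fingers":-0.3},{"turn":[-0.077,0.013,0.112],"slide":[0.003,-0.003,0.002],"fingers":-0.3},{"turn":[-0.077,0.013,0.112],"slide":[0.003,-0.003,0.002],"fingers":-0.3},{"turn":[-0.077,0.013,0.112],"slide":[0.003,-0.003,0.002],"fingers":-0.3},{"turn":[-0.077,0.013,0.112],"slide":[0.003,-0.003,0.002],"fingers":-0.3}]'
python3 - <<'E'
from rel import *
st()
rem_to((.584,-.0245,.13),(.9985,-.054,0),(0,0,-1))
E
```

```text
t: 11.65
eef_pos: [0.5824, -0.0346, 0.1761]
ee_rot: [-3.141, -0.584, -1.407]
force: [0.2, -0.1, 0.3]
width: 0.0439
t 11.65 q [ 0.58  0.29 -0.59  0.62 -1.05 -0.83] tcp [ 0.5824 -0.0346  0.1761] gp [ 0.5807 -0.0244  0.1918] z [ 0.091 -0.544 -0.834] y [-0.987 -0.164 -0.   ] F [ 0.2 -0.1  0.3] w 0.0439
remote now [ 0.5815 -0.022   0.179 ] X [ 0.984  0.177 -0.002] Z [-0.006  0.024 -1.   ] | tool target z [-0.04 -0.57 -0.82] y [-1.    0.07 -0.  ]
turn [-0.0205  0.004   0.0307] slide [-0.0497  0.0017  0.0838] rows>=1.9 1.2
```

```bash
python3 -m crank '[{"turn":[-0.02,0.004,0.031],"slide":[-0.02,0.001,0.03],"fingers":-0.3},{"turn":[-0.02,0.004,0.031],"slide":[-0.05,0.002,0.084],"fingers":-0.3},{"turn":[-0.02,0.004,0.031],"slide":[-0.05,0.002,0.084],"fingers":-0.3},{"turn":[-0.02,0.004,0.031],"slide":[-0.05,0.002,0.084],"fingers":-0.3},{"turn":[-0.02,0.004,0.031],"slide":[-0.05,0.002,0.084],"fingers":-0.3}]'
python3 - <<'E'
from rel import *
st()
rem_to((.584,-.0245,.075),(.9985,-.054,0),(0,0,-1))
f=grab_frame("scene"); cv2.imwrite("pics/s8.png",cv2.resize(f[60:250,220:420],None,fx=3.1,fy=3.1)[:,:,::-1])
f=grab_frame("top"); cv2.imwrite("pics/t8.png",cv2.resize(f[130:290,240:400],None,fx=3.7,fy=3.7)[:,:,::-1])
E
```

```text
t: 12.07
eef_pos: [0.5838, -0.0385, 0.129]
ee_rot: [-3.13, -0.61, -1.637]
force: [0.7, -0.7, 0.7]
width: 0.0444
t 12.07 q [ 0.56  0.41 -0.52  0.56 -1.09 -1.  ] tcp [ 0.5838 -0.0385  0.129 ] gp [ 0.5843 -0.0277  0.1444] z [-0.026 -0.572 -0.82 ] y [-0.998  0.059 -0.009] F [ 0.7 -0.7  0.7] w 0.0444
remote now [ 0.5858 -0.0259  0.1315] X [ 0.999 -0.046  0.007] Z [ 0.007 -0.001 -1.   ] | tool target z [-0.04 -0.57 -0.82] y [-1.    0.07 -0.  ]
turn [-0.0016 -0.0001  0.0004] slide [-0.0668  0.0049  0.0912] rows>=0.1 1.4
```

View pics/s8.png

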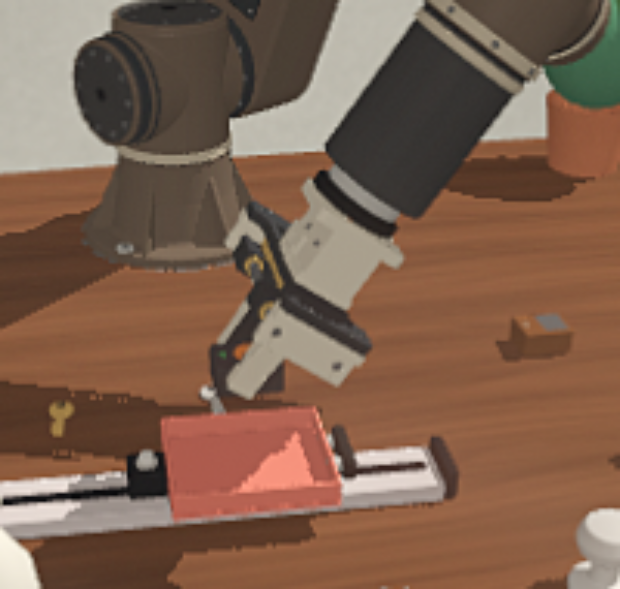

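View pics/t8.png

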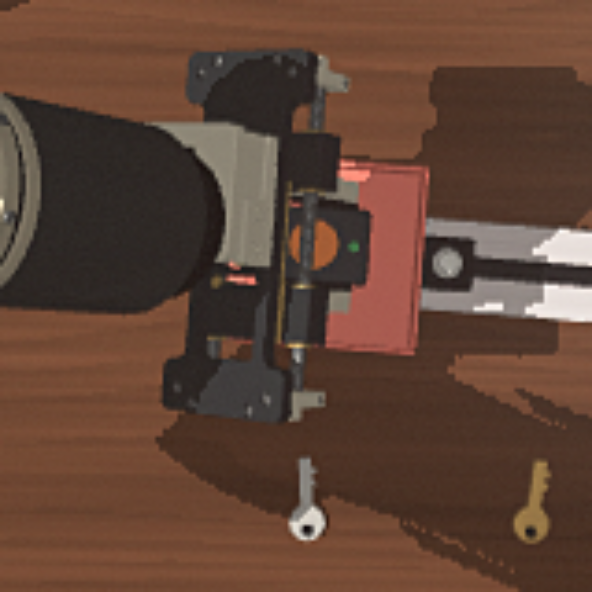

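The top view shows the remote over the tray at crop (335,243), button up, with the jaws across the tray. Lowering it.

```bash
python3 -m crank '[{"turn":[-0.001,0,0],"slide":[-0.03,0.002,0.045],"fingers":-0.3},{"turn":[-0.001,0,0],"slide":[-0.067,0.005,0.091],"fingers":-0.3},{"turn":[-0.001,0,0],"slide":[-0.067,0.005,0.091],"fingers":-0.3},{"turn":[-0.001,0,0],"slide":[-0.067,0.005,0.091],"fingers":-0.3},{"turn":[-0.001,0,0],"slide":[-0.067,0.005,0.091],"fingers":-0.3}]'
python3 - <<'E'
from rel import *
st()
rem_to((.584,-.0245,.051),(.9985,-.054,0),(0,0,-1))
E
```

```text
t: 12.58
eef_pos: [0.5841, -0.037, 0.0756]
ee_rot: [-3.129, -0.609, -1.641]
force: [0.3, -0.1, 0.2]
width: 0.0437
t 12.58 q [ 0.55  0.48 -0.57  0.6  -0.99 -1.07] tcp [ 0.5841 -0.037   0.0756] gp [ 0.5846 -0.0263  0.091 ] z [-0.028 -0.571 -0.82 ] y [-0.998  0.063 -0.01 ] F [ 0.3 -0.1  0.2] w 0.0437
remote now [ 0.5861 -0.0244  0.0781] X [ 0.999 -0.05   0.008] Z [ 0.008 -0.001 -1.   ] | tool target z [-0.04 -0.57 -0.82] y [-1.    0.07 -0.  ]
turn [-0.0014 -0.     -0.0002] slide [-0.0307  0.0048  0.0447] rows>=0.1 0.7
```

```bash
python3 -m crank '[{"turn":[-0.001,0,0],"slide":[-0.015,0.003,0.022],"fingers":-0.3},{"turn":[-0.001,0,0],"slide":[-0.031,0.005,0.045],"fingers":-0.3},{"turn":[-0.001,0,0],"slide":[-0.031,0.005,0.045],"fingers":-0.3},{"turn":[-0.001,0,0],"slide":[-0.031,0.005,0.045],"fingers":-0.3}]'
python3 - <<'E'
from rel import *
st()
rem_to((.584,-.0245,.046),(.9985,-.054,0),(0,0,-1))
E
```

```text
t: 12.92
eef_pos: [0.5813, -0.0374, 0.0467]
ee_rot: [-3.138, -0.61, -1.641]
force: [0.3, -0.5, -0.1]
width: 0.0437
t 12.92 q [ 0.55  0.51 -0.6   0.62 -0.94 -1.11] tcp [ 0.5813 -0.0374  0.0467] gp [ 0.582  -0.0267  0.0621] z [-0.036 -0.572 -0.82 ] y [-0.998  0.068 -0.003] F [ 0.3 -0.5 -0.1] w 0.0437
remote now [ 0.5833 -0.0249  0.0492] X [ 0.999 -0.054  0.001] Z [ 0.001 -0.001 -1.   ] | tool target z [-0.04 -0.57 -0.82] y [-1.    0.07 -0.  ]
turn [-0.0001 -0.0002 -0.0001] slide [-0.0044 -0.0013  0.0048] rows>=0.0 0.1
```

```bash
python3 -m crank '[{"turn":[0,0,0],"slide":[-0.002,0,0.003],"fingers":-0.3},{"turn":[0,0,0],"slide":[-0.003,0,0.0045],"fingers":-0.3},{"turn":[0,0,0],"slide":[-0.003,0,0.0045],"fingers":-0.3}]'
python3 -m crank '[{"turn":[0,0,0],"slide":[-0.0011,0,0.0016],"fingers":-0.3},{"turn":[0,0,0],"slide":[-0.0011,0,0.0016],"fingers":-0.3}]'
```

```text
t: 13.17
eef_pos: [0.5815, -0.0372, 0.0439]
ee_rot: [-3.137, -0.61, -1.641]
force: [0.5, -0.6, -1.0]
width: 0.044
t: 13.33
eef_pos: [0.5816, -0.0374, 0.0436]
ee_rot: [-3.137, -0.611, -1.641]
force: [-2.6, 1.0, 7.1]
width: 0.0434
```

Contact at about the expected height (7 N). Releasing.

```bash
python3 -m crank '[{"turn":[0,0,0],"slide":[0,0,0],"fingers":0.1},{"turn":[0,0,0],"slide":[0,0,0],"fingers":0.25},{"turn":[0,0,0],"slide":[0,0,0],"fingers":0.25},{"turn":[0,0,0],"slide":[0,0,0],"fingers":0.25}]'
python3 -m crank '[{"turn":[0,0,0],"slide":[0.01,0,-0.05],"fingers":0.25},{"turn":[0,0,0],"slide":[0.02,0,-0.1],"fingers":0.25},{"turn":[0,0,0],"slide":[0.05,0,-0.18],"fingers":0.25},{"turn":[0,0,0],"slide":[0.08,0,-0.24],"fingers":0.25},{"turn":[0,0,0],"slide":[0.1,0,-0.3],"fingers":0.25}]'
python3 - <<'E'
from rel import *
st()
f=grab_frame("scene"); cv2.imwrite("pics/s9.png",cv2.resize(f[140:250,240:400],None,fx=4.8,fy=4.8)[:,:,::-1])
f=grab_frame("top"); cv2.imwrite("pics/t9.png",cv2.resize(f[150:250,240:380],None,fx=5.5,fy=5.5)[:,:,::-1])
E
```

```text
t: 13.67
eef_pos: [0.5813, -0.0374, 0.0424]
ee_rot: [-3.138, -0.61, -1.641]
force: [-0.3, -0.6, -0.1]
width: 0.0547
t: 14.08
eef_pos: [0.5837, 0.0078, 0.1962]
ee_rot: [-3.137, -0.609, -1.641]
force: [0.8, 0.7, -1.0]
width: 0.0552
t 14.08 q [ 0.63  0.37 -0.39  0.48 -1.27 -0.95] tcp [0.5837 0.0078 0.1962] gp [0.5844 0.0186 0.2116] z [-0.036 -0.571 -0.82 ] y [-0.998  0.068 -0.003] F [ 0.8  0.7 -1. ] w 0.0552
```

View pics/s9.png

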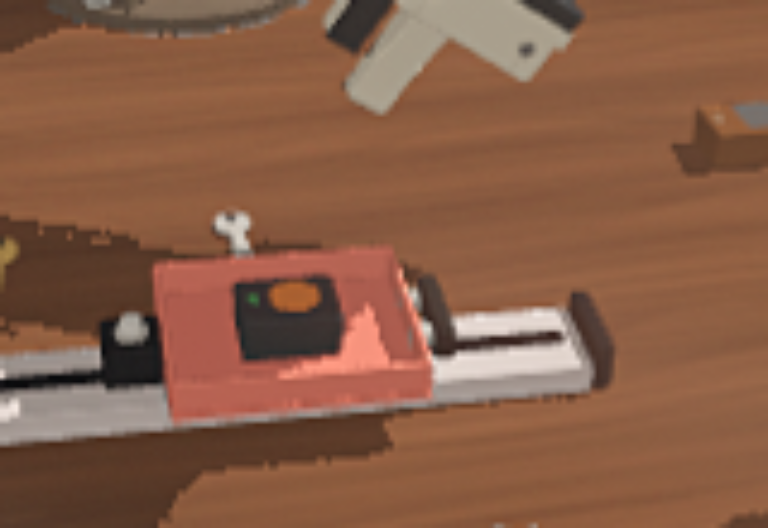

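View pics/t9.png

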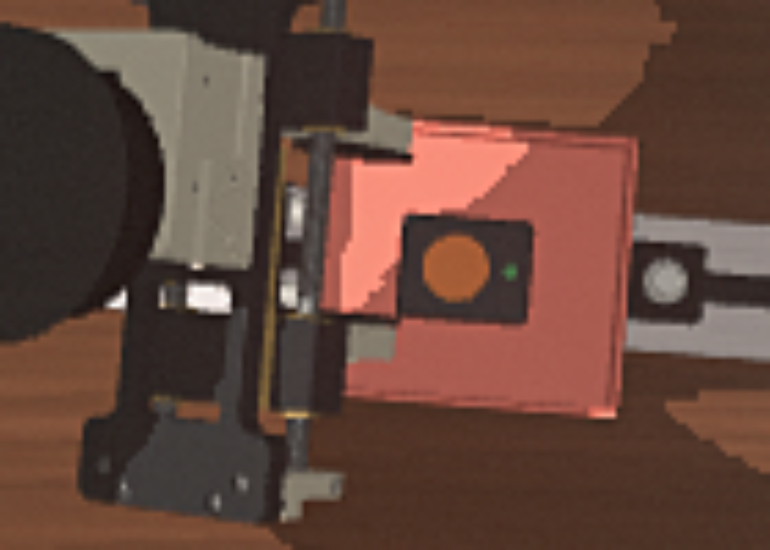

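Milestone looks done: the remote lies flat, orange up, near the tray middle at top crop (465,268). Next I'll close the fingers, point the tool down and go behind the pad at world (0.589, 0.066).

Run:
```python
from rel import *
goto((.590,.095,.17),(0,0,-1),(.9985,-.054,0))
```

```text
turn [-0.1484  0.0017  0.4751] slide [-0.1944  0.0052 -0.0185] deg 179.2 mm 97.7 rows>=25.0
turn [-0.0011 -0.0964 -0.0023] slide [-0.1944  0.0052 -0.0185] deg 34.7 mm 97.7 rows>=4.8
```

```bash
python3 -m crank '[{"turn":[-0.001,-0.096,-0.002],"slide":[-0.06,0.002,-0.03],"fingers":-1},{"turn":[-0.001,-0.096,-0.002],"slide":[-0.12,0.005,-0.03],"fingers":-1},{"turn":[-0.001,-0.096,-0.002],"slide":[-0.194,0.005,-0.018],"fingers":-1},{"turn":[-0.001,-0.096,-0.002],"slide":[-0.194,0.005,-0.018],"fingers":-1},{"turn":[-0.001,-0.096,-0.002],"slide":[-0.194,0.005,-0.018],"fingers":-1}]'
python3 -m crank '[{"turn":[0,0,0],"slide":[0,0,0],"fingers":-1},{"turn":[0,0,0],"slide":[0,0,0],"fingers":-1},{"turn":[0,0,0],"slide":[0,0,0],"fingers":-1}]'
python3 - <<'E'
from rel import *
st()
goto((.590,.095,.055),(0,0,-1),(.9985,-.054,0))
f=grab_frame("top"); cv2.imwrite("pics/t10.png",cv2.resize(f[150:250,220:360],None,fx=5.5,fy=5.5)[:,:,::-1])
f=grab_frame("scene"); cv2.imwrite("pics/s10.png",cv2.resize(f[100:250,240:420],None,fx=4,fy=4)[:,:,::-1])
E
```

```text
t: 14.6
eef_pos: [0.587, 0.0935, 0.1449]
ee_rot: [3.135, -0.001, -1.626]
force: [-0.4, -0.5, 0.6]
width: 0.0269
t: 14.85
eef_pos: [0.5871, 0.0915, 0.1456]
ee_rot: [3.135, -0.009, -1.63]
force: [-0.5, 0.0, -0.0]
width: 0.0074
t 14.85 q [ 0.49  0.3  -0.28  0.   -1.01 -0.55] tcp [0.5871 0.0915 0.1456] gp [0.5873 0.0916 0.1644] z [-0.007 -0.008 -1.   ] y [-0.998  0.059  0.007] F [-0.5  0.  -0. ] w 0.0074
turn [-0.0021 -0.0017  0.4992] slide [-0.0093 -0.0068  0.2187] deg 179.7 mm 109.5 rows>=25.1
turn [ 0.0011 -0.0014 -0.0008] slide [-0.0093 -0.0068  0.2187] deg 0.7 mm 109.5 rows>=2.6
```

View pics/t10.png

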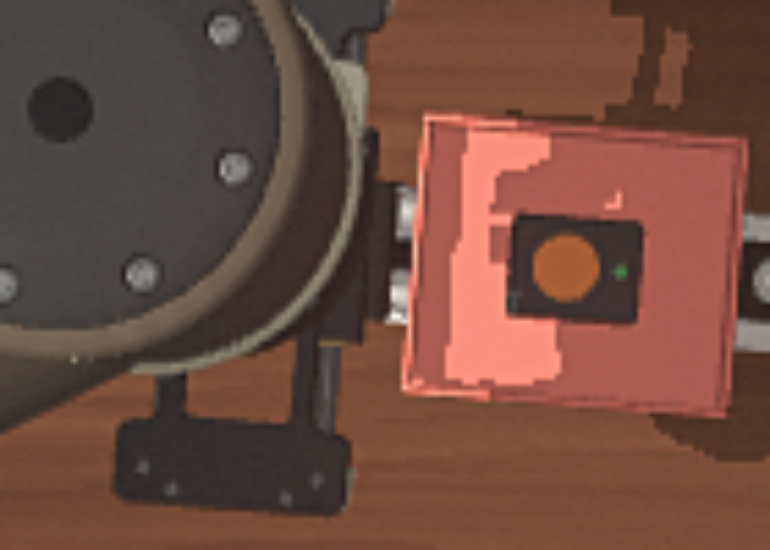

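View pics/s10.png

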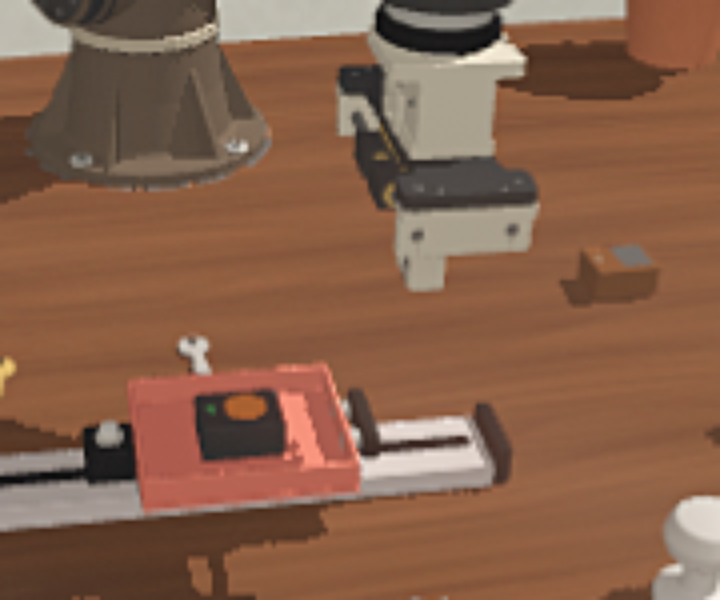

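```bash
python3 -m crank '[{"turn":[0.001,-0.001,-0.001],"slide":[-0.009,-0.007,0.07],"fingers":-1},{"turn":[0.001,-0.001,-0.001],"slide":[-0.009,-0.007,0.14],"fingers":-1},{"turn":[0.001,-0.001,-0.001],"slide":[-0.009,-0.007,0.19],"fingers":-1},{"turn":[0.001,-0.001,-0.001],"slide":[-0.009,-0.007,0.214],"fingers":-1},{"turn":[0.001,-0.001,-0.001],"slide":[-0.009,-0.007,0.214],"fingers":-1}]'
python3 -m crank '[{"turn":[0,0,0],"slide":[0,0,0],"fingers":-1},{"turn":[0,0,0],"slide":[0,0,0],"fingers":-1}]'
python3 - <<'E'
from rel import *
st()
d=np.array([-.054,-.9985,0])
for k in (0,.01,.075):
    goto(np.array([.5887,.0655,.058])-d*.0095+d*k,(0,0,-1),(.9985,-.054,0))
f=grab_frame("scene"); cv2.imwrite("pics/s11.png",cv2.resize(f[150:230,240:380],None,fx=5.5,fy=5.5)[:,:,::-1])
E
```

```text
t: 15.37
eef_pos: [0.5876, 0.0955, 0.0348]
ee_rot: [3.135, -0.004, -1.621]
force: [-0.4, 0.6, 0.3]
width: 0.0005
t: 15.53
eef_pos: [0.5909, 0.0965, 0.0396]
ee_rot: [-3.141, -0.001, -1.621]
force: [-0.6, 0.1, 1.5]
width: 0.0007
t 15.53 q [ 0.49  0.42 -0.38  0.   -0.77 -0.54] tcp [0.5909 0.0965 0.0396] gp [0.5908 0.0965 0.0584] z [ 0.001 -0.001 -1.   ] y [-0.999  0.05  -0.001] F [-0.6  0.1  1.5] w 0.0007
turn [ 2.000e-04 -2.000e-04 -4.994e-01] slide [0.0431 0.0011 0.0008] deg 179.8 mm 21.6 rows>=25.1
turn [-0.0001 -0.0001  0.0006] slide [0.0431 0.0011 0.0008] deg 0.2 mm 21.6 rows>=0.5
turn [ 2.000e-04 -2.000e-04 -4.994e-01] slide [0.0631 0.0012 0.0008] deg 179.8 mm 31.6 rows>=25.1
turn [-0.0001 -0.0001  0.0006] slide [0.0631 0.0012 0.0008] deg 0.2 mm 31.6 rows>=0.8
turn [ 2.000e-04 -2.000e-04 -4.994e-01] slide [0.1931 0.0017 0.0009] deg 179.8 mm 96.6 rows>=25.1
turn [-0.0001 -0.0001  0.0006] slide [0.1931 0.0017 0.0009] deg 0.2 mm 96.6 rows>=2.3
```

View pics/s11.png

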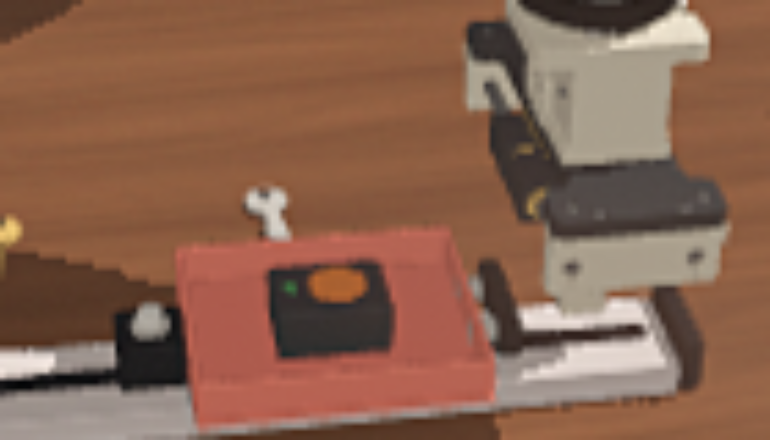

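```bash
python3 -m crank '[{"turn":[0,0,0],"slide":[0.01,0.001,0.004],"fingers":-1},{"turn":[0,0,0],"slide":[0.02,0.001,0.008],"fingers":-1},{"turn":[0,0,0],"slide":[0.03,0.001,0.008],"fingers":-1},{"turn":[0,0,0],"slide":[0.036,0.001,0.008],"fingers":-1},{"turn":[0,0,0],"slide":[0.036,0.001,0.008],"fingers":-1}]'
python3 -m crank '[{"turn":[0,0,0],"slide":[0.005,0,0],"fingers":-1},{"turn":[0,0,0],"slide":[0.01,0,0],"fingers":-1},{"turn":[0,0,0],"slide":[0.015,0,0],"fingers":-1}]'
python3 -m crank '[{"turn":[0,0,0],"slide":[0.005,0,0],"fingers":-1},{"turn":[0,0,0],"slide":[0.01,0,0],"fingers":-1},{"turn":[0,0,0],"slide":[0.015,0,0],"fingers":-1}]'
```

```text
t: 16.0
eef_pos: [0.5887, 0.0769, 0.0351]
ee_rot: [3.142, -0.0, -1.623]
force: [-0.4, 0.5, 0.0]
width: 0.0004
t: 16.25
eef_pos: [0.5886, 0.0703, 0.0349]
ee_rot: [-3.141, -0.0, -1.622]
force: [-0.5, 0.1, -0.6]
width: 0.0003
t: 16.5
eef_pos: [0.5882, 0.0632, 0.035]
ee_rot: [-3.141, 0.0, -1.622]
force: [-0.3, 4.2, 2.0]
width: 0.0005
```

```bash
python3 -m crank '[{"turn":[0,0,0],"slide":[0.01,0,0],"fingers":-1},{"turn":[0,0,0],"slide":[0.02,0,0],"fingers":-1},{"turn":[0,0,0],"slide":[0.03,0,0],"fingers":-1},{"turn":[0,0,0],"slide":[0.04,0,0],"fingers":-1},{"turn":[0,0,0],"slide":[0.05,0,0],"fingers":-1}]'
python3 - <<'E'
from rel import *
st()
f=grab_frame("top"); cv2.imwrite("pics/t12.png",cv2.resize(f[150:250,220:400],None,fx=4.4,fy=4.4)[:,:,::-1])
f=grab_frame("scene"); cv2.imwrite("pics/s12.png",cv2.resize(f[150:230,220:380],None,fx=5,fy=5)[:,:,::-1])
E
```

```text
t: 16.92
eef_pos: [0.5867, 0.038, 0.0349]
ee_rot: [-3.142, 0.0, -1.622]
force: [-2.2, 5.6, 3.0]
width: 0.0007
t 16.92 q [ 0.4   0.41 -0.41 -0.   -0.75 -0.45] tcp [0.5867 0.038  0.0349] gp [0.5867 0.038  0.0537] z [ 0.  0. -1.] y [-0.999  0.051 -0.   ] F [-2.2  5.6  3. ] w 0.0007
```

View pics/t12.png

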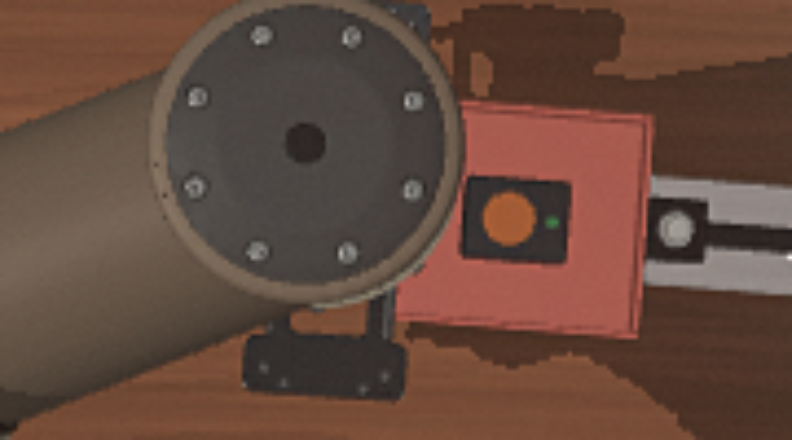

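View pics/s12.png

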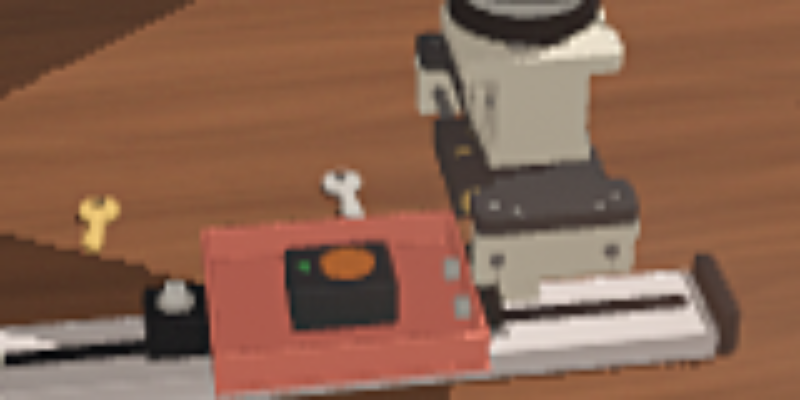

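```bash
python3 -m crank '[{"turn":[0,0,0],"slide":[0.01,0,0],"fingers":-1},{"turn":[0,0,0],"slide":[0.02,0,0],"fingers":-1},{"turn":[0,0,0],"slide":[0.03,0,0],"fingers":-1},{"turn":[0,0,0],"slide":[0.04,0,0],"fingers":-1},{"turn":[0,0,0],"slide":[0.05,0,0],"fingers":-1}]'
for i in 1; do python3 -m crank '[{"turn":[0,0,0],"slide":[0.004,0,0],"fingers":-1},{"turn":[0,0,0],"slide":[0.008,0,0],"fingers":-1},{"turn":[0,0,0],"slide":[0.012,0,0],"fingers":-1},{"turn":[0,0,0],"slide":[0.016,0,0],"fingers":-1},{"turn":[0,0,0],"slide":[0.02,0,0],"fingers":-1}]'; done
```

```text
t: 17.43
eef_pos: [0.5852, 0.0131, 0.0348]
ee_rot: [3.141, -0.0, -1.622]
force: [-2.0, 4.7, 2.4]
width: 0.0001
t: 17.85
eef_pos: [0.5847, 0.003, 0.0348]
ee_rot: [3.141, -0.0, -1.622]
force: [-2.6, 5.2, 2.7]
width: 0.0004
```

```bash
python3 -m crank '[{"turn":[0,0,0],"slide":[0.003,0,0],"fingers":-1},{"turn":[0,0,0],"slide":[0.006,0,0],"fingers":-1}]' | egrep 'pos|force'; python3 -m crank '[{"turn":[0,0,0],"slide":[0.003,0,0],"fingers":-1},{"turn":[0,0,0],"slide":[0.006,0,0],"fingers":-1}]' | egrep 'pos|force'
```

```text
eef_pos: [0.5845, -0.0, 0.0348]
force: [-2.3, 4.4, 2.6]
eef_pos: [0.5843, -0.003, 0.0347]
force: [-2.4, 4.7, 2.8]
```

```bash
python3 -m crank '[{"turn":[0,0,0],"slide":[0.003,0,0],"fingers":-1},{"turn":[0,0,0],"slide":[0.006,0,0],"fingers":-1}]' | egrep 'pos|force'; python3 -m crank '[{"turn":[0,0,0],"slide":[0.003,0,0],"fingers":-1},{"turn":[0,0,0],"slide":[0.006,0,0],"fingers":-1}]' | egrep 'pos|force'
```

```text
eef_pos: [0.5842, -0.006, 0.0347]
force: [-1.8, 4.6, 1.6]
eef_pos: [0.584, -0.009, 0.0348]
force: [-3.4, 4.7, 2.1]
```

```bash
python3 -m crank '[{"turn":[0,0,0],"slide":[0.003,0,0],"fingers":-1},{"turn":[0,0,0],"slide":[0.006,0,0],"fingers":-1}]' | egrep 'pos|force'; python3 -m crank '[{"turn":[0,0,0],"slide":[0.003,0,0],"fingers":-1},{"turn":[0,0,0],"slide":[0.006,0,0],"fingers":-1}]' | egrep 'pos|force'
```

```text
eef_pos: [0.5838, -0.012, 0.0347]
force: [-2.6, 4.6, 1.3]
eef_pos: [0.5836, -0.015, 0.0347]
force: [-2.5, 4.8, 1.7]
```

```bash
python3 -m crank '[{"turn":[0,0,0],"slide":[0.003,0,0],"fingers":-1},{"turn":[0,0,0],"slide":[0.006,0,0],"fingers":-1}]' | egrep 'pos|force'; python3 -m crank '[{"turn":[0,0,0],"slide":[0.003,0,0],"fingers":-1},{"turn":[0,0,0],"slide":[0.006,0,0],"fingers":-1}]' | egrep 'pos|force'
```

```text
eef_pos: [0.5834, -0.018, 0.0347]
force: [-3.3, 4.9, 2.7]
eef_pos: [0.5833, -0.021, 0.0347]
force: [-3.3, 5.0, 1.3]
```

```bash
python3 -m crank '[{"turn":[0,0,0],"slide":[0.003,0,0],"fingers":-1},{"turn":[0,0,0],"slide":[0.006,0,0],"fingers":-1}]' | egrep 'pos|force'; python3 -m crank '[{"turn":[0,0,0],"slide":[0.003,0,0],"fingers":-1},{"turn":[0,0,0],"slide":[0.006,0,0],"fingers":-1}]' | egrep 'pos|force'
python3 - <<'E'
from rel import *
f=grab_frame("scene"); cv2.imwrite("pics/s13.png",cv2.resize(f[150:230,200:360],None,fx=5,fy=5)[:,:,::-1])
f=grab_frame("top"); cv2.imwrite("pics/t13.png",cv2.resize(f[150:250,240:420],None,fx=4.4,fy=4.4)[:,:,::-1])
E
```

```text
eef_pos: [0.5831, -0.024, 0.0347]
force: [-2.8, 4.1, 2.1]
eef_pos: [0.5829, -0.027, 0.0347]
force: [-2.5, 5.0, 1.9]
```

View pics/s13.png

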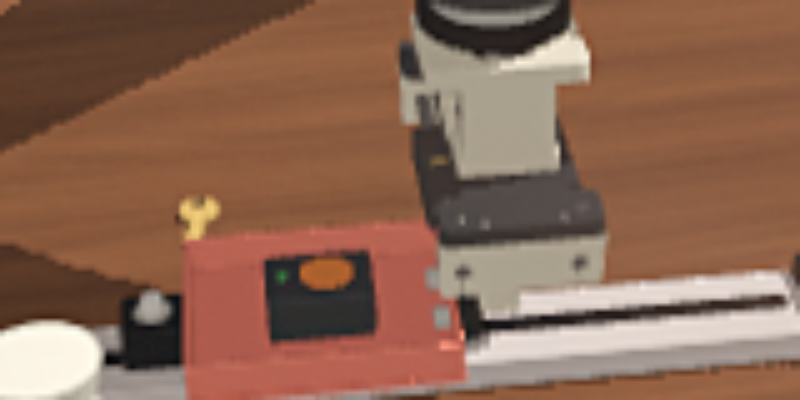

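View pics/t13.png

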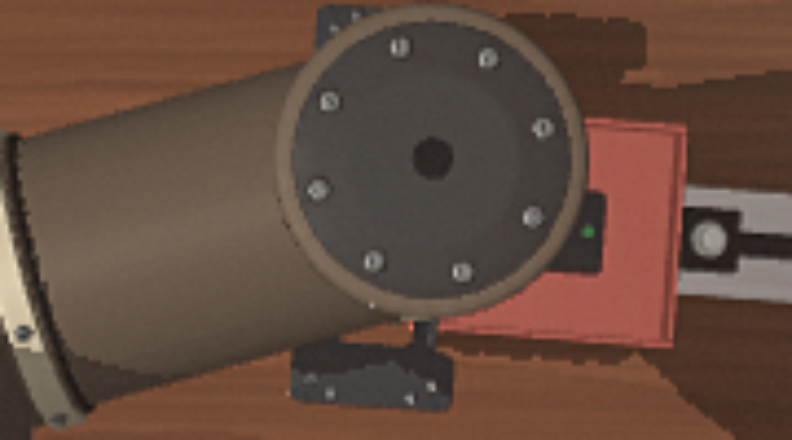

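Pin still proud at crop (153,305); the tray has travelled about 94 mm from its start. Continuing.

```bash
python3 -m crank '[{"turn":[0,0,0],"slide":[0.003,0,0],"fingers":-1},{"turn":[0,0,0],"slide":[0.006,0,0],"fingers":-1}]' | egrep 'pos|force'; python3 -m crank '[{"turn":[0,0,0],"slide":[0.003,0,0],"fingers":-1},{"turn":[0,0,0],"slide":[0.006,0,0],"fingers":-1}]' | egrep 'pos|force'
```

```text
eef_pos: [0.583, -0.0299, 0.0347]
force: [-1.8, 4.3, 1.4]
eef_pos: [0.5829, -0.033, 0.0347]
force: [-3.0, 3.7, 1.2]
```

```bash
python3 -m crank '[{"turn":[0,0,0],"slide":[0.003,0,0],"fingers":-1},{"turn":[0,0,0],"slide":[0.006,0,0],"fingers":-1}]' | egrep 'pos|force'
```

```text
eef_pos: [0.5827, -0.0361, 0.0347]
force: [-2.0, 4.3, 0.5]
```

```bash
python3 -m crank '[{"turn":[0,0,0],"slide":[0.003,0,0],"fingers":-1},{"turn":[0,0,0],"slide":[0.006,0,0],"fingers":-1}]' | egrep 'pos|force'
```

```text
eef_pos: [0.5825, -0.0391, 0.0347]
force: [-1.5, 5.4, 1.1]
```

```bash
python3 -m crank '[{"turn":[0,0,0],"slide":[0.003,0,0],"fingers":-1},{"turn":[0,0,0],"slide":[0.006,0,0],"fingers":-1}]' | egrep 'pos|force'
```

```text
eef_pos: [0.5823, -0.0422, 0.0347]
force: [-2.1, 3.2, -0.1]
```

```bash
python3 -m crank '[{"turn":[0,0,0],"slide":[0.003,0,0],"fingers":-1},{"turn":[0,0,0],"slide":[0.006,0,0],"fingers":-1}]' | egrep 'pos|force'
```

```text
eef_pos: [0.5824, -0.0454, 0.0348]
force: [-1.0, 1.5, -0.6]
```

Force is dropping; that could be the pull-in. Looking.

Run:
```python
from rel import *
f=grab_frame("scene"); cv2.imwrite("pics/s14.png",cv2.resize(f[150:230,200:360],None,fx=5,fy=5)[:,:,::-1])
f=grab_frame("top"); cv2.imwrite("pics/t14.png",cv2.resize(f[150:250,260:440],None,fx=4.4,fy=4.4)[:,:,::-1])
```

```text
(no output)
```

View pics/s14.png

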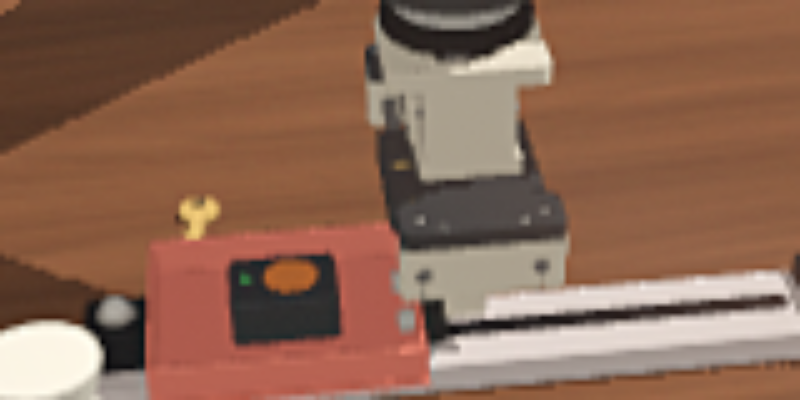

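View pics/t14.png

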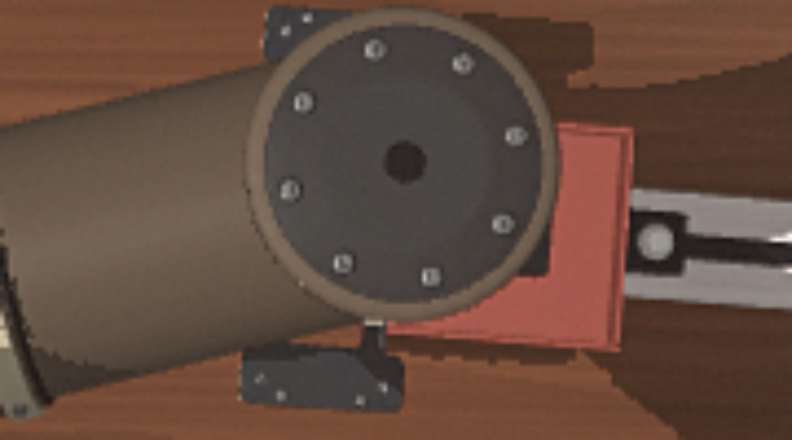

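The pin head at crop (115,310) looks lower, so it is partly dropped. I'll push a little more and watch the force rise.

```bash
python3 -m crank '[{"turn":[0,0,0],"slide":[0.002,0,0],"fingers":-1},{"turn":[0,0,0],"slide":[0.004,0,0],"fingers":-1},{"turn":[0,0,0],"slide":[0.004,0,0],"fingers":-1}]' | egrep 'pos|force'
```

```text
eef_pos: [0.5827, -0.0473, 0.035]
force: [-0.4, 1.1, -0.2]
```

```bash
python3 -m crank '[{"turn":[0,0,0],"slide":[0.002,0,0],"fingers":-1},{"turn":[0,0,0],"slide":[0.002,0,0],"fingers":-1}]' | egrep 'pos|force'
```

```text
eef_pos: [0.5825, -0.0482, 0.035]
force: [0.3, 0.7, -0.4]
```

Force fell to about zero, so the tray has been pulled into the stop. Backing off and looking.

```bash
python3 -m crank '[{"turn":[0,0,0],"slide":[-0.02,0,0],"fingers":-1},{"turn":[0,0,0],"slide":[-0.05,0,-0.02],"fingers":-1},{"turn":[0,0,0],"slide":[-0.08,0,-0.1],"fingers":-1},{"turn":[0,0,0],"slide":[-0.14,0,-0.18],"fingers":-1},{"turn":[0,0,0],"slide":[-0.2,0,-0.26],"fingers":-1}]'
python3 - <<'E'
from rel import *
st()
f=grab_frame("scene"); cv2.imwrite("pics/s15.png",cv2.resize(f[180:230,200:300],None,fx=8,fy=8,interpolation=cv2.INTER_CUBIC)[:,:,::-1]);cv2.imwrite("pics/s15f.png",f[:,:,::-1])
f=grab_frame("top"); cv2.imwrite("pics/t15.png",cv2.resize(f[150:250,280:460],None,fx=4.4,fy=4.4)[:,:,::-1]);cv2.imwrite("pics/t15f.png",f[:,:,::-1])
E
```

```text
t: 21.55
eef_pos: [0.5866, 0.042, 0.1521]
ee_rot: [3.141, -0.001, -1.623]
force: [1.5, -0.5, -0.1]
width: 0.0003
t 21.55 q [ 0.4   0.28 -0.29  0.   -1.01 -0.46] tcp [0.5866 0.042  0.1521] gp [0.5866 0.042  0.1709] z [-0.001 -0.001 -1.   ] y [-0.999  0.052  0.001] F [ 1.5 -0.5 -0.1] w 0.0003
```

View pics/s15.png

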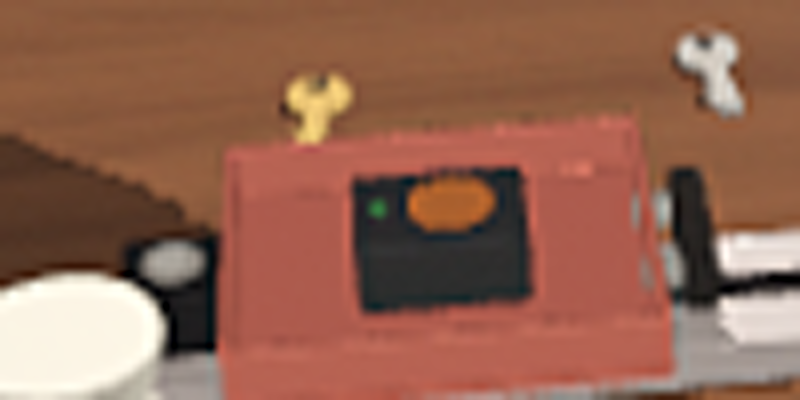

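View pics/t15.png

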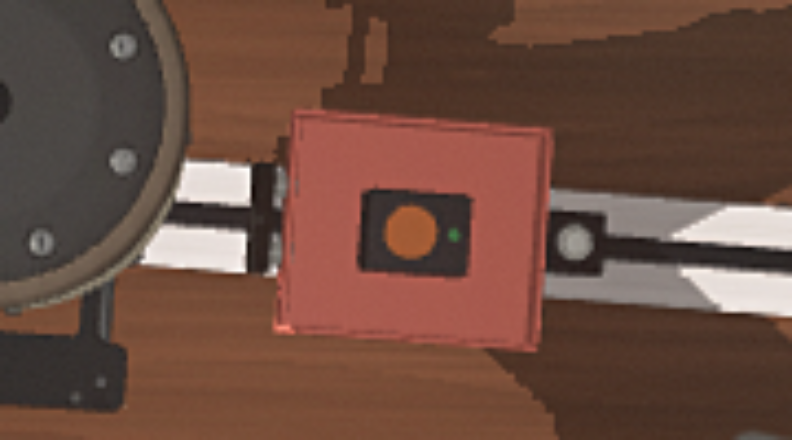

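View pics/s15f.png

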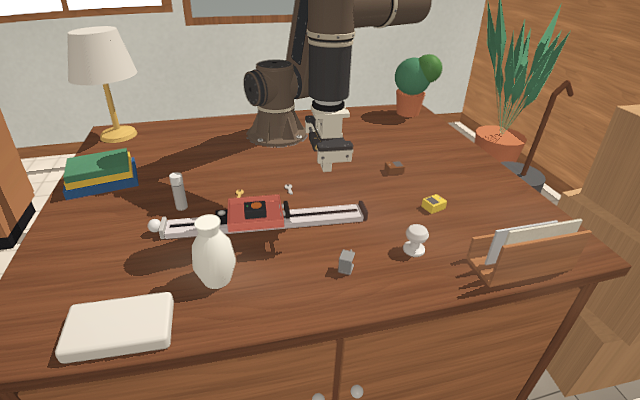

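Run:
```python
from h import *
def go(ut,us):
    for z in (.0460,.050,.0555):
        P=p2w("top",[ut],z); print(z,P.round(4),"scene pred",w2p("scene",P).round(1),"seen",np.round(us,1))
go(crop((574,242),4.4,(280,150)),crop((172,260),8,(200,180)))
print("before push (pin proud)")
go(crop((709,239),4.4,(240,150)),crop((153,302),5,(200,150)))
# travel of tray corner
a=p2w("top",crop([(320,62),(650,87),(628,368),(299,344)],5.6,(240,160)),.052).mean(0)
b=p2w("top",crop([(294,113),(552,130),(539,350),(277,331)],4.4,(280,150)),.052).mean(0)
r=p2w("top",crop([(366,190),(470,196),(468,277),(360,271)],4.4,(280,150)),.06).mean(0)
print(a,b,np.linalg.norm(a-b),r)
```

```text
0.046 [[ 0.5725 -0.2278  0.046 ]] scene pred [[221.4 213. ]] seen [221.1 212.1]
0.05 [[ 0.5724 -0.2268  0.05  ]] scene pred [[221.6 211.6]] seen [221.1 212.1]
0.0555 [[ 0.5722 -0.2255  0.0555]] scene pred [[221.9 209.8]] seen [221.1 212.1]
before push (pin proud)
0.046 [[ 0.5736 -0.2056  0.046 ]] scene pred [[230.1 212.2]] seen [230.2 210. ]
0.05 [[ 0.5735 -0.2047  0.05  ]] scene pred [[230.3 210.9]] seen [230.2 210. ]
0.0555 [[ 0.5734 -0.2035  0.0555]] scene pred [[230.5 209. ]] seen [230.2 210. ]
[ 0.58387173 -0.0244832   0.052     ] [ 0.57663599 -0.14145324  0.052     ] 0.11719362729327416 [ 0.57492421 -0.14036209  0.06      ]
```

```bash
python3 -m crank '[{"turn":[0,0,0],"slide":[0,0,-0.05],"fingers":-1},{"turn":[0,0,0],"slide":[0,0,-0.05],"fingers":-1},{"turn":[0,0,0],"slide":[0,0,-0.05],"fingers":-1}]'; python3 -c "
from h import *
f=grab_frame('top').astype(int); a=cv2.imread('pics/top0.png')[:,:,::-1].astype(int)
for n,(u,v) in dict(keyb=(323,265),keya=(384,265),knob=(220,122),hook=(298,113),vase=(425,122),tube=(460,256)).items():
    print(n,np.abs(f[v-16:v+16,u-16:u+16]-a[v-16:v+16,u-16:u+16]).mean().round(1))
cv2.imwrite('pics/tend.png',f[:,:,::-1].astype('uint8'))
"
```

```text
t: 21.9
eef_pos: [0.5877, 0.0421, 0.1771]
ee_rot: [-3.139, 0.001, -1.622]
force: [0.3, -0.8, -0.7]
width: 0.0006
keyb 2.4
keya 2.3
knob 1.0
hook 2.6
vase 0.6
tube 33.8
```

View pics/tend.png

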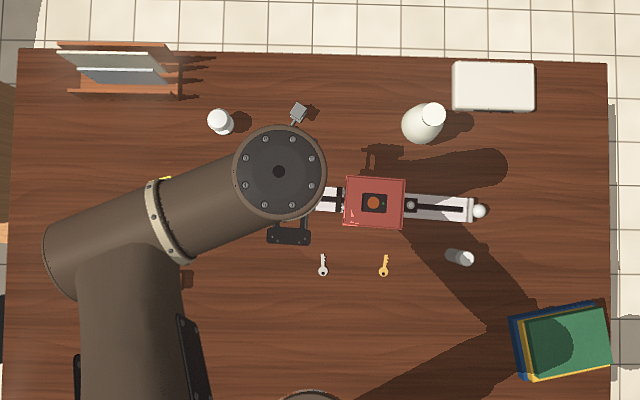

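Everything is where it was (the difference at the tube is only the arm's shadow). Handing in.

```bash
python3 -c "
from station import *
print(job_done())"
```

```text
the job is handed in; nothing more can be done
None
```

The gate remote is lying flat in the coral tray with its orange button up, and the tray is resting in what my measurements say is the first stop. I handed the job in at about 22 s of the 72 s allowed; no verdict is reported.

I stood the remote on its end, re-gripped it from the other side, turned it button up and laid it in the tray. Then I pushed the pad in small steps until the push force fell from about 5 N to under 1 N, and backed the arm off.

**Last checks**
- **Remote:** it sits within a few millimetres of the tray's middle.
- **Tray travel:** it moved about 117 mm. With the unknown 0 to 30 mm start, that puts the carriage at 0.117 to 0.147 m, inside the first-stop range.
- **Index pin:** its head measures about 3 to 4 mm proud from the two cameras, so it has dropped in. That measurement is only good to about 2 mm.
- **Everything else:** the loose objects look unmoved in the top view. The tube area showed a large image difference, but the tube is at the same pixels and the arm's shadow now crosses it.

**What went wrong on the way:** while carrying the remote, the wrist came near a singularity and the tool drifted by about 6 to 8 cm in the air, touching nothing. I turned the tool another way and placed the remote from there. My early estimate of the starting travel, about 0.04 m, also disagreed slightly with the stated 0 to 0.03 m, so I used the stated range.

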